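Put away the marked parts in the swing-out cabinet

ROBOT

A 6-joint arm with a two-finger parallel gripper is mounted at the origin on the work surface. World frame = base frame: x ahead of the robot, y to its left, z up, the work surface at z = 0. Lengths are in m, angles in rad, forces in N, time in s.
With the tool pointing down it reaches from about 0.375 to 0.9 m from the base axis. Payload 3.1 kg.
Tool frame: the origin (TCP) lies midway between the tips of the shut fingers; the grasp point (between the pads) lies 19 mm behind it (grip_depth is the distance from the TCP to the grasp point, in m); y points along the fingers, z is the direction in which the jaws open and shut, and the axes are right-handed (so a half turn about y gives the same grasp; the last joint's range is limited). The gripper opens to 85 mm and grips with 20 to 120 N. Pads are 22 mm wide; open, the fingers measure 114 mm over their backs; the gripper's body (76 mm by 85 mm) begins 54 mm behind the grasp point. The pads swing forward as they close: fully open they stand 13 mm farther back than shut.
Start: joints at [-1.413, 0.527, 1.433, -0, 1.181, -0.178], TCP at [0.207, -0.59, 0.231] pointing down, gripper open.
Joint ranges: [-3.08, 3.08], [-0.75, 2.2], [0.22, 2.44], [-1.43, 4.57], [0, 2.65], [-2.85, 2.85]. Speed limits (rad/s): [2.79, 2.79, 3.14, 3.14, 3.14, 3.14].

INTERFACE

Orientations are given as a unit quaternion [x, y, z, w].
In Python, from station import sense, snapshot, camera_model, sign_off, grip_depth gives the robot as it stands.
- The arm moves only by the tool play_rows, never from a script. Its argument "deltas" is a list of rows, each a list of 6 numbers: the shift along the tool's x, y, z in m, then the turn, a rotation vector about the tool's x, y, z in rad. A call has 1 to 12 rows; each row is the pose to reach, as a shift and turn from the pose commanded when the call began, along the tool's axes at that moment; what a row does not reach only later rows make up. A row lasts 1/10 s, in which the tool goes at most 50 mm and 8.59 degrees, less where a joint would pass 70% of its speed; a pose out of reach is approached as far as the arm can. A call with a gripper value outside its range is refused whole. "gripper" is the finger opening in m, from 0 to 0.0854, set as the call begins (left out, the last holds). The fingers move at their own pace and stop on an object; "force" is the grip in N (left out, the last holds). Time passes only in rows, so rows that repeat a pose let the fingers close. It gives the time, the measured TCP pose, the force and the opening at its end, in the units of the state.
- sense(): the state, without advancing time (a new reading comes with each control period).
- snapshot(name): name is "scene" or "top"; returns the picture (480x640x3 uint8, red, green, blue); there is no depth.
- camera_model(name): a dict with "fx", "fy", "cx", "cy" (pixels), "camera_from_world" (4x4, takes a point from world to camera coordinates). Camera axes: x right, y up, looking along -z (the intrinsics and any distortion apply to the point x, -y, -z); pixel columns grow to the right and rows downward; lengths in m; the calibration is good to about 2 mm. A picture is of the moment at which its call begins. camera_model takes no time and is no camera call.
- sign_off(): hands the job in, once; it reports no verdict.
The state is a dict: "t": time; "q": joint angles; "qd": joint speeds; "tau": joint torques, N m; "tcp_pos": TCP position; "tool_rot": TCP orientation; "force": force on the tool from outside, world axes, zero at the start; "ft_torque": the same for the moment, N m; "finger_gap": opening from 0.0 (shut) to 1.0 (fully open).
Only numpy, scipy, OpenCV 4.12 (cv2) and the standard library are available. Lean on these libraries where they do the work, as an engineer would, in place of code of your own. Each camera call takes 0.05 s, during which the arm holds its last target.

TASK

Put away the finished parts that lie on the marking plate. First move the foot switch, which stands in the way of the cabinet door, upright onto the middle of the rubber mat; then swing the door wide open by its handle, without striking the foot switch, and lay every flat block flat, side by side, on the shelf on the inside of the door, and stand every angle bracket on its foot in the open tray. When the shelf is loaded, close the door fully with the blocks on it, and leave the height gauge, the mouse and the jar where they are.

Things in the scene. Friction and masses are not known exactly. Their poses are not given: they have to be found in the camera images.
- cabinet: the low white bench cabinet, 200 deep (its x) x 320 wide (its y) x 225 mm high, on a solid grey plinth 72 mm high, fixed to the bench; origin on the bench under its centre; its front, with the blue door, faces its own -x. Its roof is solid, so the inside cannot be reached from above
- door (a joint): opening angle of the cabinet door in rad: 0 shut, 1.8 the end stop; the hinge is upright, at the cabinet's front edge on its -y side, and stays where it is left. The door's lower edge is 75 mm above the bench, its top 221 mm; it is 302 mm wide
- door_handle (a point): grip point on the door's steel handle, an upright round bar 12 mm thick that runs from 60 mm below this point to 30 mm above it (its top end, free), 35 mm off the door's face, 270 mm from the hinge axis along the door. Axes: x from the handle towards the door's face (into the cabinet when shut), y along the door away from the hinge, z up; they turn with the door
- door_hinge (a point): point on the door's upright hinge axis, 150 mm above the bench; same axes as the handle. In these axes the handle's grip point is at x -49, y +270 mm
- door_shelf (a point): centre of the top face of the aluminium shelf fixed to the inside of the door (it swings with it), 87 mm above the bench; axes as the handle. Inner size 126 (x) x 192 mm (y), a lip 12 mm high on three sides; at x -63 mm stands the door panel, 134 mm above the shelf. At x +63, y +156 mm in the hinge's axes. Room for 3 blocks side by side, lengths along x
- marking_plate: square aluminium plate with a grid of holes, 250 x 250 x 12 mm, fixed on the bench, on which the finished parts lie at the start; origin under its centre
- tray: open grey plastic tray fixed on the bench, 200 (x) x 150 (y) x 30 mm high, walls and floor 5 mm; origin under its centre
- tray_in (a point): centre of the tray's inner floor, same axes as the tray; inner size 190 x 140 mm
- mat: black rubber mat fixed on the bench, 180 (x) x 150 (y) x 4 mm; origin under its centre
- foot_switch: grey foot switch with a guard hood, loose, 0.6 kg; base 120 (x) x 64 (y) x 22 mm; the hood, 60 mm wide across y, stands on it to a height of 112 mm, from x -30 to +54 mm (hood centre at x +12 mm); origin under the centre of the base
- height_gauge: bystander: a digital height gauge, base 100 x 80 mm, 200 mm high, origin under its centre
- mouse: bystander: a computer mouse, 105 x 60 x 34 mm, origin under its centre
- jar: bystander: a round jar with lid, 64 mm across, 90 mm high, origin under its centre
- block0: finished flat steel block with two holes, 90 (x) x 36 (y) x 24 (z) mm, 0.2 kg, origin at its centre; it may be absent
- block1: finished flat steel block with two holes, 90 (x) x 36 (y) x 24 (z) mm, 0.2 kg, origin at its centre; it may be absent
- block2: finished flat steel block with two holes, 90 (x) x 36 (y) x 24 (z) mm, 0.2 kg, origin at its centre; it may be absent
- bracket0: finished steel angle bracket 90 mm long (x): a foot 40 mm wide (y) and 8 mm thick, with an upright web 8 mm thick along the foot's +y edge (web's middle at y +16 mm), 40 mm high in all, 0.16 kg; origin under the centre of the foot, z up; it may be absent
- bracket1: finished steel angle bracket 90 mm long (x): a foot 40 mm wide (y) and 8 mm thick, with an upright web 8 mm thick along the foot's +y edge (web's middle at y +16 mm), 40 mm high in all, 0.16 kg; origin under the centre of the foot, z up; it may be absent
Not all that is in view belongs to the job. Leave any purple or red look-alike of the bracket0 alone.

How it is judged:
By the outcome, as a careful person would: the job done as asked, in the order asked, and still so for the second after the job is handed in, with the robot touching nothing.
Of block0, block1, block2 only 2 to 3 are there at a start; the rules pass over those that are not, and their reading is None.
Of bracket0, bracket1 only 1 to 2 are there at a start; the rules pass over those that are not, and their reading is None.
At some moment in a run one of block0, block1, block2, bracket0, bracket1 may be knocked a few centimetres aside while the robot is not near it.
It also fails if it takes over 210 s, if anything falls off the work surface, if the arm or the gripper's body presses on something with over 40 N, if the wrist force passes 120 N, or if a joint passes its speed limit or range.

## Working session

There is one attempt and no reset: what is moved stays moved. The work goes in short steps, Python scripts to look and compute and a tool call to move; the robot and the scene stay as the last step left them, time stands still between calls to the robot, and variables do not carry over. Pictures are saved under pics/ and viewed, and the job is handed in when it is done.

Besides the shell and the picture viewer there is one more tool, called after ">>>" in YAML: its name, and indented under it one key for each argument. play_rows: Moves the arm, as the interface text tells. Its arguments: {"type":"object","properties":{"deltas":{"type":"array"},"gripper":{"type":"number"},"force":{"type":"number"}},"required":["deltas"]}

```bash
ls; mkdir -p pics; cat > h.py <<'E'
import numpy as np, cv2
from station import sense, snapshot, camera_model, sign_off, grip_depth
def save(name,fn):
    im=snapshot(name); cv2.imwrite('pics/'+fn,im[:,:,::-1]); return im
E
python3 - <<'E'
from h import *
save('scene','s0.png'); save('top','t0.png')
s=sense(); print(s); print(grip_depth)
for n in('scene','top'): print(camera_model(n))
E
```

```text
pics
{'t': 0.1, 'q': array([-1.41245935e+00,  5.28363403e-01,  1.43378450e+00,  5.61007068e-06,
        1.18143050e+00, -1.78493701e-01]), 'qd': array([-1.39408929e-03, -3.31567487e-03, -3.58129708e-03, -1.61907287e-03,
        6.49214271e-04,  6.35654908e-06]), 'tau': array([-1.68933957e-04, -4.43305063e+01, -1.78586769e+01, -2.76347419e-04,
        3.93894530e-03, -1.06097198e-05]), 'tcp_pos': array([ 0.20648878, -0.58920905,  0.23043423]), 'tool_rot': array([-0.11851575,  0.69780417, -0.69640014,  0.11853357]), 'force': array([0.32255678, 1.01935182, 0.11362378]), 'ft_torque': array([-0.03383741,  0.04490222,  0.01126878]), 'finger_gap': 0.9977962309395786}
0.0187
{'fx': 472.10959971629495, 'fy': 472.10959971629495, 'cx': 317.38212425243665, 'cy': 235.17688692458026, 'camera_from_world': array([[-0.59610759,  0.80276539,  0.01494927,  0.29014343],
       [-0.58293777, -0.44552412,  0.67947908,  0.19314821],
       [ 0.55212255,  0.39632814,  0.73354257, -1.40865787],
       [ 0.        ,  0.        ,  0.        ,  1.        ]])}
{'fx': 611.349348106663, 'fy': 611.349348106663, 'cx': 316.194106781481, 'cy': 242.49547689990334, 'camera_from_world': array([[ 1.69028315e-03, -9.99794767e-01, -2.01882962e-02,
         1.24407499e-02],
       [ 9.88553705e-01, -1.37501588e-03,  1.50863120e-01,
        -5.17007364e-01],
       [-1.50859917e-01, -2.02122164e-02,  9.88348497e-01,
        -1.48972929e+00],
       [ 0.00000000e+00,  0.00000000e+00,  0.00000000e+00,
         1.00000000e+00]])}
```

View pics/s0.png

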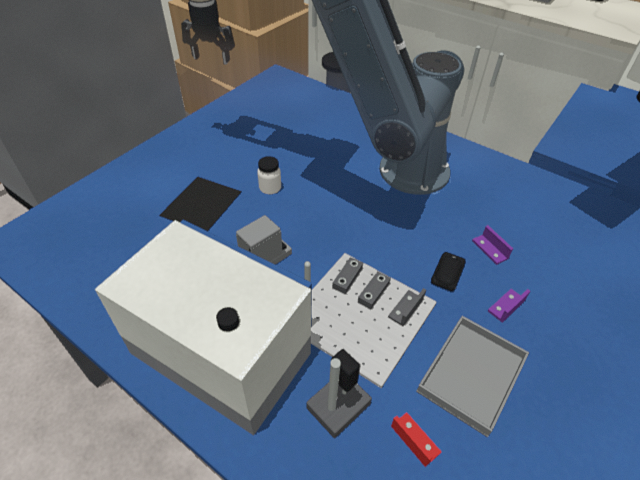

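View pics/t0.png

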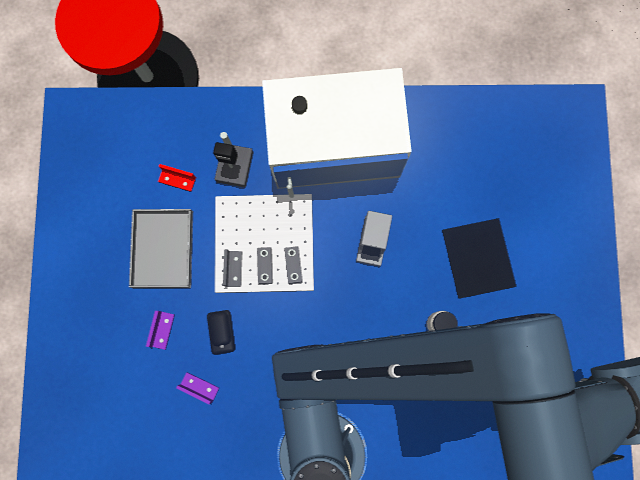

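```bash
cat >> h.py <<'E'
def proj(n,P):
    c=camera_model(n); P=np.atleast_2d(P); T=c['camera_from_world']
    p=P@T[:3,:3].T+T[:3,3]; d=-p[:,2]
    return np.c_[c['cx']+c['fx']*p[:,0]/d, c['cy']-c['fy']*p[:,1]/d]
def unp(n,u,v,z):
    c=camera_model(n);T=c['camera_from_world']
    r=np.array([(u-c['cx'])/c['fx'],-(v-c['cy'])/c['fy'],-1.])
    R=T[:3,:3];o=-R.T@T[:3,3];d=R.T@r
    return o+d*(z-o[2])/d[2]
def crop(im,x,y,w,h,k,fn):
    c=cv2.resize(im[y:y+h,x:x+w],None,fx=k,fy=k,interpolation=cv2.INTER_CUBIC)
    if c.ndim==3: cv2.imwrite('pics/'+fn,c)
E
python3 - <<'E'
from h import *
t=cv2.imread('pics/t0.png');s=cv2.imread('pics/s0.png')
crop(t,205,180,200,120,4,'tc1.png')
crop(t,250,60,180,150,4,'tc2.png')
crop(s,220,200,220,150,3.6,'sc1.png')
E
```

```text
(no output)
```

View pics/tc1.png

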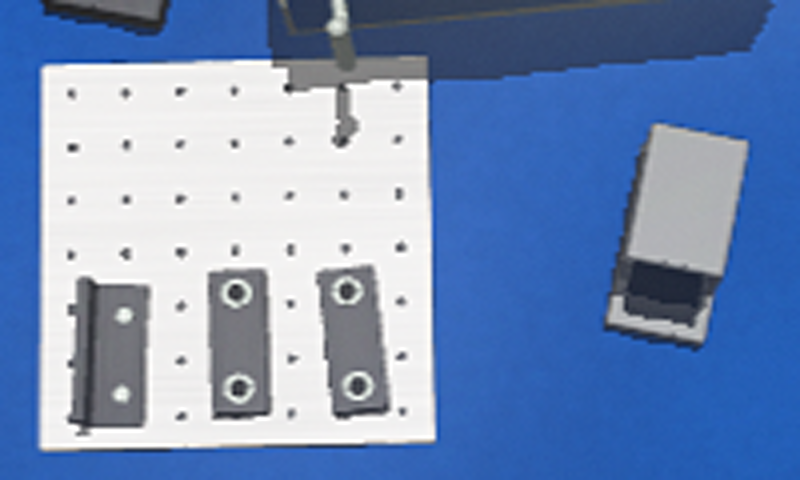

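View pics/tc2.png

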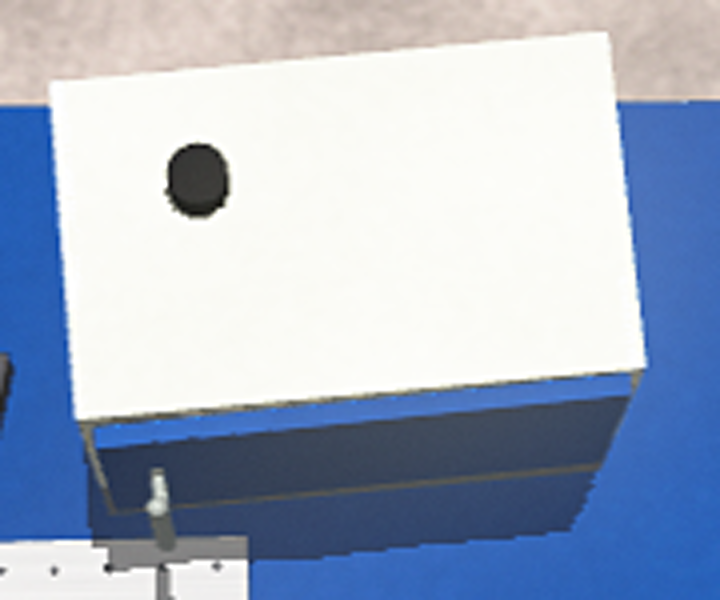

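View pics/sc1.png

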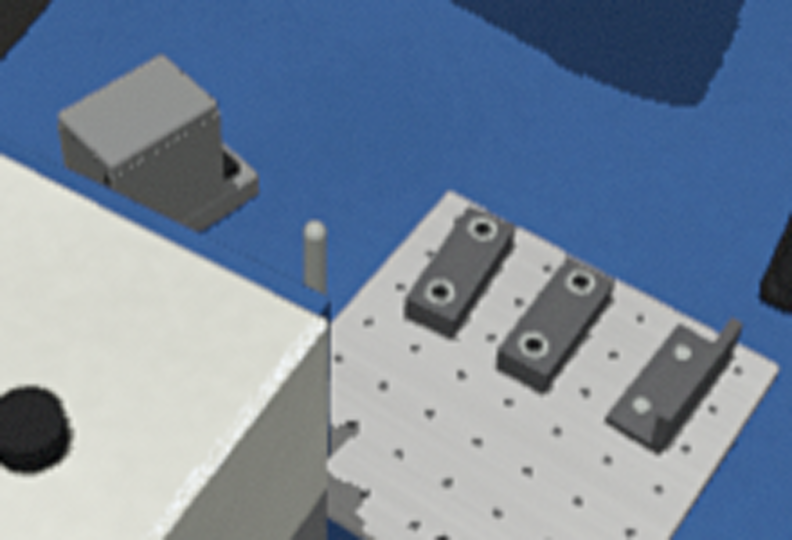

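```bash
cat > m1.py <<'E'
from h import *
def P(c,o,z,k=4.): return unp('top',c[0]/k+o[0]-.375,c[1]/k+o[1]-.375,z)
o1=(205,180);o2=(250,60)
R=lambda a:np.round(a,4)
cab=[P(c,o2,.225) for c in[(50,83),(608,32),(646,368),(77,420)]]
print('cab',R(cab),R(np.mean(cab,0)))
for i in range(4):
    d=cab[(i+1)%4]-cab[i]; print(np.linalg.norm(d),np.degrees(np.arctan2(d[1],d[0])))
hd=[P(c,o1,.112) for c in[(653,123),(748,140),(722,277),(628,260)]]
print('hood',R(hd),R(np.mean(hd,0)))
for i in range(4):
    d=hd[(i+1)%4]-hd[i]; print(np.linalg.norm(d),np.degrees(np.arctan2(d[1],d[0])))
for n,a,b in(('A',(239,388),(237,292)),('B',(358,386),(347,291))):
    a=P(a,o1,.036);b=P(b,o1,.036);d=b-a;print(n,R((a+b)/2),np.degrees(np.arctan2(d[1],d[0])))
a=P((121,393),o1,.020);b=P((124,315),o1,.020);d=b-a;print('br holes',R((a+b)/2),np.degrees(np.arctan2(d[1],d[0])))
print('br right edge',R([P((146,427),o1,.02),P((150,285),o1,.02)]))
print('web top', R([P((c),o1,.052) for c in [(80,278),(93,278),(75,424)]]))
print('plate',R([P(c,o1,.012) for c in[(42,66),(428,57),(436,440),(40,450)]]))
print('handle top',R([P((157,471),o2,z) for z in(.15,.17,.18,.19)]))
f=lambda u,v,z:R(unp('top',u,v,z))
print('mat',[f(*c,.004) for c in[(442,229),(499,219),(516,287),(459,298)]],R(np.mean([f(*c,.004) for c in[(442,229),(499,219),(516,287),(459,298)]],0)))
print('tray',[f(*c,.03) for c in[(132,210),(190,210),(190,288),(130,287)]])
print('gauge',f(235,167,0.02),'jar',f(441,322,.09),'mouse',f(220,332,.03))
E
python3 m1.py
```

```text
cab [[ 0.8645  0.1332  0.225 ]
 [ 0.893  -0.186   0.225 ]
 [ 0.6941 -0.2034  0.225 ]
 [ 0.6653  0.1151  0.225 ]] [ 0.7792 -0.0353  0.225 ]
0.32054704364092773 -84.90313913223443
0.19969867170499528 -175.0146944710086
0.3197677092952437 95.1513742626068
0.20000291391008404 5.208776420840298
hood [[ 0.5836 -0.1127  0.112 ]
 [ 0.5731 -0.1693  0.112 ]
 [ 0.4904 -0.1525  0.112 ]
 [ 0.5006 -0.0969  0.112 ]] [ 0.5369 -0.1329  0.112 ]
0.05756461378354467 -100.51537902974134
0.08439185105657457 168.53307918932074
0.05650501893956891 79.53398372140823
0.08442958683496371 -10.747373773630857
A [0.4619 0.1426 0.036 ] 2.022579752022925
B [0.4628 0.071  0.036 ] 6.993653562150937
br holes [0.4549 0.2171 0.02  ] -0.9537925958155847
br right edge [[0.4087 0.2013 0.02  ]
 [0.4987 0.2006 0.02  ]]
web top [[0.4987 0.2397 0.052 ]
 [0.4987 0.2316 0.052 ]
 [0.408  0.2406 0.052 ]]
plate [[0.6428 0.2746 0.012 ]
 [0.648  0.0251 0.012 ]
 [0.4012 0.0193 0.012 ]
 [0.3948 0.2693 0.012 ]]
handle top [[0.6556 0.075  0.15  ]
 [0.6503 0.0736 0.17  ]
 [0.6477 0.073  0.18  ]
 [0.645  0.0723 0.19  ]]
mat [array([ 0.5569, -0.3085,  0.004 ]), array([ 0.5826, -0.4546,  0.004 ]), array([ 0.4085, -0.4895,  0.004 ]), array([ 0.3808, -0.3459,  0.004 ])] [ 0.4822 -0.3996  0.004 ]
tray [array([0.603 , 0.4832, 0.03  ]), array([0.6026, 0.3345, 0.03  ]), array([0.4038, 0.3279, 0.03  ]), array([0.4063, 0.4789, 0.03  ])]
gauge [0.718  0.2235 0.02  ] jar [ 0.319  -0.2835  0.09  ] mouse [0.2952 0.2499 0.03  ]
```

```bash
python3 - <<'E'
from h import *
from scipy.optimize import least_squares
ut=(157/4+250-.375,497/4+60-.375); us=(315/3.6+220-.36,224/3.6+200-.36)
r=least_squares(lambda p:np.r_[proj('top',p)[0]-ut,proj('scene',p)[0]-us],[.63,.07,.18]);print(r.x,r.fun)
ub=(168/4+250-.375,545/4+60-.375)
for z in(.08,.09,.1):print(unp('top',*ub,z))
E
```

```text
[0.62095788 0.07095153 0.2223745 ] [-0.41930183  0.26778328 -0.40983928 -0.04888901]
[0.62711701 0.07245363 0.08      ]
[0.6247997  0.07183595 0.09      ]
[0.62248239 0.07121827 0.1       ]
```

```bash
cat >> h.py <<'E'
from scipy.spatial.transform import Rotation as Rn
def tool():
    s=sense(); M=Rn.from_quat(s['tool_rot']).as_matrix(); return s,M,np.arctan2(M[1,2],M[0,2])
def to(p,phi=None,n=1,deg=True,show=True):
    """delta (tool axes) to reach TCP p with jaw dir phi(deg), tool straight down; jaw sense chosen nearest"""
    s,M,f=tool()
    if phi is None: ph=f
    else:
        ph=np.radians(phi); ph=f+(ph-f+np.pi/2)%np.pi-np.pi/2
    z=np.array([np.cos(ph),np.sin(ph),0]);y=np.array([0,0,-1.]);x=np.cross(y,z)
    G=np.c_[x,y,z]
    d=M.T@(np.array(p)-s['tcp_pos']); r=Rn.from_matrix(M.T@G).as_rotvec()
    print('to',np.round(np.r_[d,r],3).tolist(),'dist %.3f turn %.1fdeg'%(np.linalg.norm(d),np.degrees(np.linalg.norm(r))),'q6 now %.2f'%s['q'][5])
    return np.r_[d,r]
def st():
    s,M,f=tool(); print('t%.1f'%s['t'],'p',np.round(s['tcp_pos'],4),'phi %.1f'%np.degrees(f),'tilt %.2f'%np.degrees(np.arccos(min(1,-M[2,1]))),'F',np.round(s['force'],1),'gap %.1fmm'%(s['finger_gap']*85.4),'q',np.round(s['q'],2))
E
python3 - <<'E'
from h import *
st()
to([.537,-.133,.18],78.9)
E
```

```text
t0.1 p [ 0.2065 -0.5892  0.2304] phi -70.7 tilt 0.11 F [0.3 1.  0.1] gap 85.2mm q [-1.41  0.53  1.43  0.    1.18 -0.18]
to [-0.463, 0.051, -0.321, 0.002, 0.531, 0.0] dist 0.566 turn 30.4deg q6 now -0.18
```

>>> play_rows:
  deltas:
    - [-0.04, 0.005, -0.03, 0, 0.05, 0]
    - [-0.08, 0.01, -0.06, 0, 0.1, 0]
    - [-0.12, 0.015, -0.085, 0, 0.15, 0]
    - [-0.16, 0.02, -0.11, 0, 0.2, 0]
    - [-0.2, 0.025, -0.14, 0, 0.25, 0]
    - [-0.24, 0.03, -0.165, 0, 0.3, 0]
    - [-0.28, 0.035, -0.195, 0, 0.35, 0]
    - [-0.32, 0.04, -0.22, 0, 0.4, 0]
    - [-0.36, 0.045, -0.25, 0, 0.45, 0]
    - [-0.4, 0.05, -0.28, 0, 0.5, 0]
    - [-0.44, 0.051, -0.305, 0.001, 0.531, 0]
    - [-0.463, 0.051, -0.321, 0.002, 0.531, 0]
  gripper: 0.085

```text
t: 1.3
tcp_pos: [0.5388, -0.1307, 0.1798]
tool_rot: [-0.068, -0.703, 0.704, 0.068]
force: [-0.0, -1.1, -0.3]
finger_gap: 0.996
```

```bash
python3 - <<'E'
from h import *
st()
to([.537,-.133,.062],79)
im=save('top','t1.png')
crop(cv2.imread('pics/t1.png'),300,180,200,120,4,'t1c.png')
E
```

```text
t1.3 p [ 0.5388 -0.1307  0.1798] phi -101.0 tilt 0.06 F [-0.  -1.1 -0.3] gap 85.1mm q [-0.44  0.5   1.66 -0.    0.98  1.32]
to [0.001, 0.118, 0.002, -0.001, -0.0, -0.0] dist 0.118 turn 0.1deg q6 now 1.32
```

View pics/t1.png

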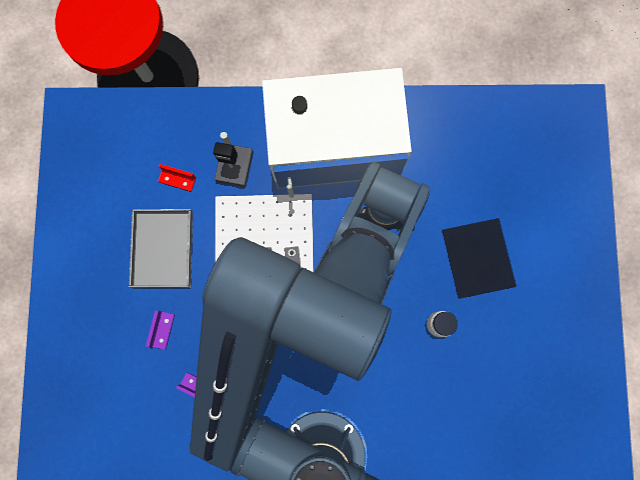

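The top view shows the arm over the switch (about 375,215) and hiding it. I'll descend in small rows and watch the force.

>>> play_rows:
  deltas:
    - [0.001, 0.02, 0.002, -0.001, 0, 0]
    - [0.001, 0.04, 0.002, -0.001, 0, 0]
    - [0.001, 0.06, 0.002, -0.001, 0, 0]
    - [0.001, 0.08, 0.002, -0.001, 0, 0]
    - [0.001, 0.1, 0.002, -0.001, 0, 0]
    - [0.001, 0.118, 0.002, -0.001, 0, 0]
    - [0.001, 0.118, 0.002, -0.001, 0, 0]

```text
t: 2.05
tcp_pos: [0.5341, -0.1352, 0.0599]
tool_rot: [0.067, 0.704, -0.703, -0.07]
force: [0.2, -0.1, -0.1]
finger_gap: 0.994
```

```bash
python3 - <<'E'
from h import *
st()
save('scene','s2.png')
crop(cv2.imread('pics/s2.png'),200,160,160,120,5,'s2c.png')
E
```

```text
t2.0 p [ 0.5341 -0.1352  0.0599] phi -101.1 tilt 0.30 F [ 0.2 -0.1 -0.1] gap 84.9mm q [-0.45  0.69  1.75 -0.    0.71  1.32]
```

View pics/s2c.png

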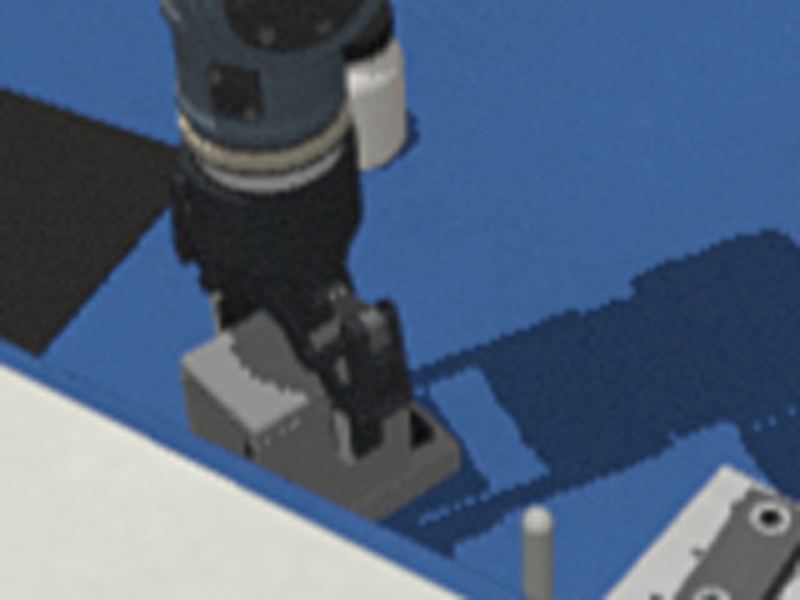

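>>> play_rows:
  deltas:
    - [0, 0, 0, 0, 0, 0]
    - [0, 0, 0, 0, 0, 0]
    - [0, 0, 0, 0, 0, 0]
    - [0, 0, 0, 0, 0, 0]
    - [0, 0, 0, 0, 0, 0]
    - [0, 0, 0, 0, 0, 0]
  gripper: 0.04
  force: 60

```text
t: 2.7
tcp_pos: [0.5369, -0.1352, 0.0637]
tool_rot: [-0.07, -0.704, 0.704, 0.068]
force: [0.3, 5.4, 5.9]
finger_gap: 0.7
```

>>> play_rows:
  deltas:
    - [0, -0.01, 0, 0, 0, 0]
    - [0, -0.02, 0, 0, 0, 0]
    - [0, -0.04, 0, 0, 0, 0]
    - [0, -0.06, 0, 0, 0, 0]
    - [0, -0.06, 0, 0, 0, 0]
    - [0, -0.06, 0, 0, 0, 0]

```text
t: 3.3
tcp_pos: [0.536, -0.1362, 0.1225]
tool_rot: [-0.069, -0.703, 0.704, 0.068]
force: [-0.1, 0.9, -6.5]
finger_gap: 0.698
```

```bash
python3 - <<'E'
from h import *
st()
save('scene','s3.png')
crop(cv2.imread('pics/s3.png'),200,160,160,120,5,'s3c.png')
E
```

```text
t3.3 p [ 0.536  -0.1362  0.1225] phi -101.1 tilt 0.11 F [-0.1  0.9 -6.5] gap 59.6mm q [-0.45  0.58  1.71 -0.    0.84  1.32]
```

View pics/s3c.png

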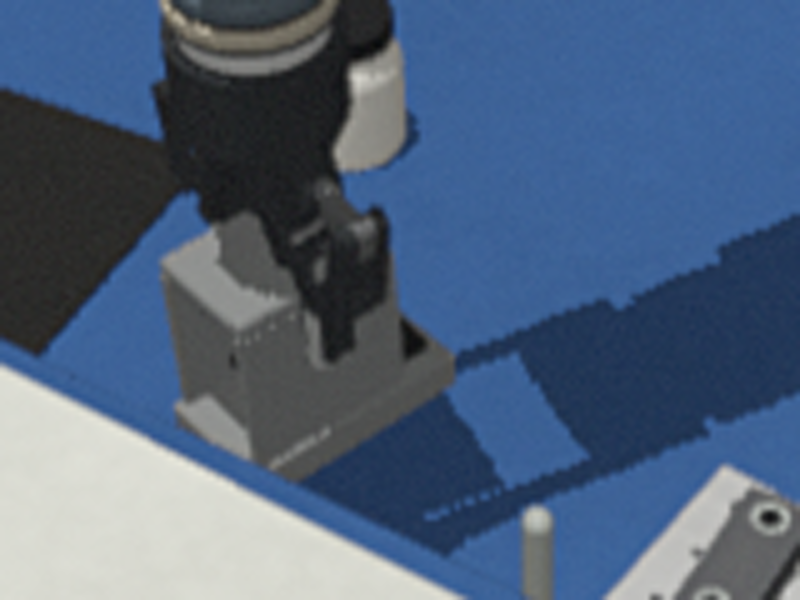

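```bash
python3 - <<'E'
from h import *
to([.494,-.397,.13],-79)
E
```

```text
to [-0.01, -0.008, 0.264, -0.001, -0.386, 0.001] dist 0.265 turn 22.1deg q6 now 1.32
```

>>> play_rows:
  deltas:
    - [0, -0.004, 0.01, 0, -0.01, 0]
    - [-0.001, -0.008, 0.03, 0, -0.04, 0]
    - [-0.002, -0.008, 0.06, 0, -0.09, 0]
    - [-0.003, -0.008, 0.09, 0, -0.13, 0]
    - [-0.005, -0.008, 0.12, 0, -0.18, 0]
    - [-0.006, -0.008, 0.15, 0, -0.22, 0]
    - [-0.007, -0.008, 0.18, 0, -0.26, 0]
    - [-0.008, -0.008, 0.21, 0, -0.31, 0]
    - [-0.009, -0.008, 0.235, 0, -0.345, 0]
    - [-0.01, -0.008, 0.255, 0, -0.375, 0]
    - [-0.01, -0.008, 0.264, -0.001, -0.386, 0.001]
    - [-0.01, -0.008, 0.264, -0.001, -0.386, 0.001]

```text
t: 4.55
tcp_pos: [0.494, -0.3981, 0.1297]
tool_rot: [-0.067, 0.704, -0.704, 0.067]
force: [-0.1, 0.4, -5.3]
finger_gap: 0.696
```

```bash
python3 - <<'E'
from h import *
st(); to([.494,-.397,.068],-79)
save('scene','s4.png')
save('top','t4.png')
crop(cv2.imread('pics/s4.png'),130,100,160,120,5,'s4c.png')
E
```

```text
t4.5 p [ 0.494  -0.3981  0.1297] phi -79.1 tilt 0.05 F [-0.1  0.4 -5.3] gap 59.4mm q [-0.85  0.66  1.49  0.    0.99  0.53]
to [-0.0, 0.062, -0.001, 0.001, -0.002, -0.001] dist 0.062 turn 0.1deg q6 now 0.53
```

View pics/s4c.png

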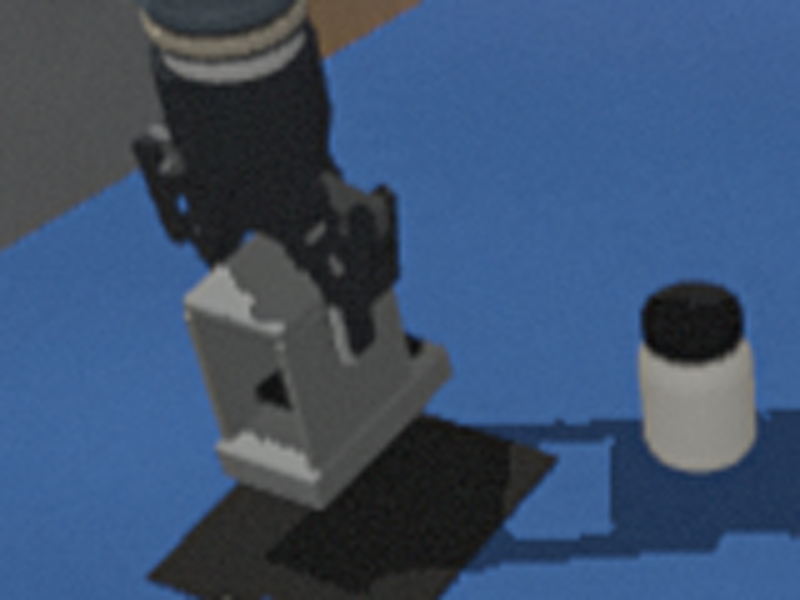

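>>> play_rows:
  deltas:
    - [0, 0.01, -0.001, 0, 0, 0]
    - [0, 0.02, -0.001, 0, 0, 0]
    - [0, 0.03, -0.001, 0, 0, 0]
    - [0, 0.04, -0.001, 0, 0, 0]
    - [0, 0.05, -0.001, 0, 0, 0]
    - [0, 0.056, -0.001, 0, 0, 0]
    - [0, 0.06, -0.001, 0, 0, 0]
    - [0, 0.063, -0.001, 0, 0, 0]
    - [0, 0.065, -0.001, 0, 0, 0]
    - [0, 0.065, -0.001, 0, 0, 0]

```text
t: 5.65
tcp_pos: [0.495, -0.3957, 0.0677]
tool_rot: [0.067, -0.704, 0.704, -0.068]
force: [-1.7, 3.4, 4.6]
finger_gap: 0.702
```

>>> play_rows:
  deltas:
    - [0, 0, 0, 0, 0, 0]
    - [0, 0, 0, 0, 0, 0]
    - [0, 0, 0, 0, 0, 0]
    - [0, 0, 0, 0, 0, 0]
  gripper: 0.085

```text
t: 6.05
tcp_pos: [0.4952, -0.3963, 0.0659]
tool_rot: [0.067, -0.703, 0.704, -0.068]
force: [0.0, -0.1, 0.1]
finger_gap: 0.994
```

>>> play_rows:
  deltas:
    - [0, -0.02, 0, 0, 0, 0]
    - [0, -0.05, 0, 0, 0, 0]
    - [0, -0.09, 0, 0, 0, 0]
    - [0, -0.13, 0, 0, 0, 0]
    - [0, -0.17, 0, 0, 0, 0]
    - [0, -0.2, 0, 0, 0, 0]
    - [0, -0.2, 0, 0, 0, 0]

```text
t: 6.75
tcp_pos: [0.4968, -0.3982, 0.2714]
tool_rot: [0.065, -0.7, 0.707, -0.071]
force: [-0.1, -0.4, -0.4]
finger_gap: 0.995
```

```bash
python3 - <<'E'
from h import *
st()
save('scene','s5.png')
save('top','t5.png')
crop(cv2.imread('pics/s5.png'),130,130,160,120,5,'s5c.png')
crop(cv2.imread('pics/t5.png'),400,190,160,120,5,'t5c.png')
to([.60,.072,.28],5.1)
E
```

```text
t6.8 p [ 0.4968 -0.3982  0.2714] phi -79.0 tilt 0.74 F [-0.1 -0.4 -0.4] gap 84.9mm q [-0.85  0.5   1.37  0.    1.26  0.53]
to [-0.193, -0.014, -0.439, -0.003, -1.468, -0.0] dist 0.480 turn 84.1deg q6 now 0.53
```

View pics/s5c.png

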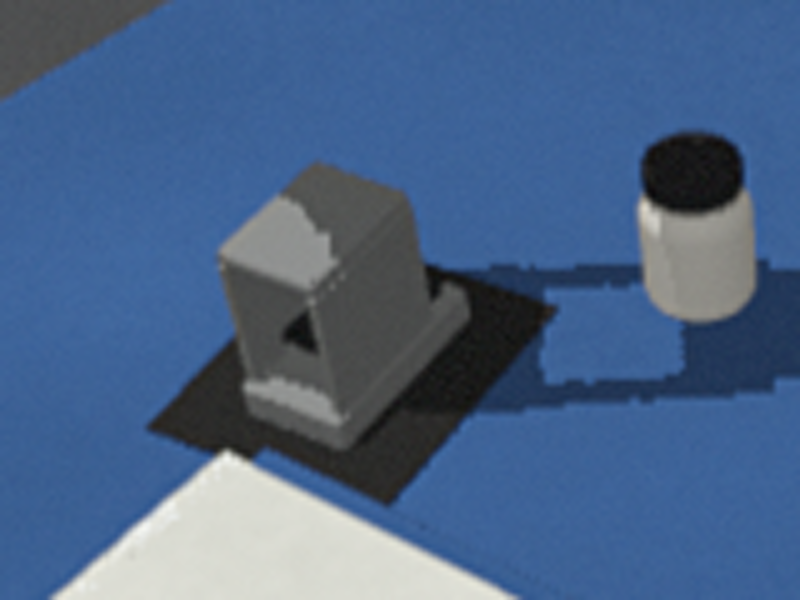

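View pics/t5.png

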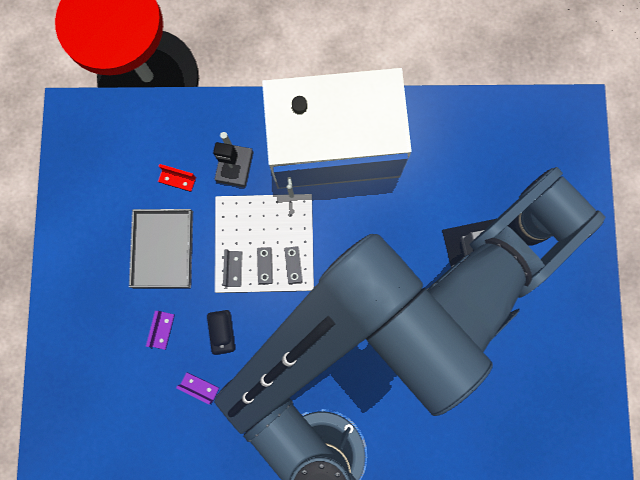

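```bash
python3 - <<'E'
from h import *
d=to([.6205,.0705,.27],3)
to([.6205,.0705,.18],3)
E
```

```text
to [-0.212, -0.004, -0.434, -0.003, -1.431, -0.0] dist 0.483 turn 82.0deg q6 now 0.53
to [-0.212, 0.086, -0.434, -0.003, -1.431, -0.0] dist 0.491 turn 82.0deg q6 now 0.53
```

>>> play_rows:
  deltas:
    - [-0.018, -0.004, -0.036, 0, -0.12, 0]
    - [-0.035, -0.004, -0.072, 0, -0.24, 0]
    - [-0.053, -0.004, -0.108, 0, -0.36, 0]
    - [-0.071, -0.004, -0.145, -0.001, -0.48, 0]
    - [-0.088, -0.004, -0.181, -0.001, -0.6, 0]
    - [-0.106, -0.004, -0.217, -0.001, -0.72, 0]
    - [-0.124, -0.004, -0.253, -0.002, -0.84, 0]
    - [-0.141, -0.004, -0.289, -0.002, -0.96, 0]
    - [-0.159, -0.004, -0.325, -0.002, -1.08, 0]
    - [-0.177, -0.004, -0.362, -0.003, -1.2, 0]
    - [-0.195, -0.004, -0.398, -0.003, -1.32, 0]
    - [-0.212, -0.004, -0.434, -0.003, -1.431, 0]
  gripper: 0.032

```text
t: 8.05
tcp_pos: [0.6191, 0.0723, 0.2673]
tool_rot: [0.515, -0.487, 0.484, -0.513]
force: [0.5, -0.6, 0.4]
finger_gap: 0.378
```

>>> play_rows:
  deltas:
    - [0, 0, 0, 0, 0, 0]
    - [0, 0, 0, 0, 0, 0]

```text
t: 8.25
tcp_pos: [0.6189, 0.0714, 0.2676]
tool_rot: [0.514, -0.488, 0.485, -0.512]
force: [0.2, -0.4, 0.6]
finger_gap: 0.376
```

```bash
python3 - <<'E'
from h import *
st()
to([.6205,.0705,.245],3)
to([.6205,.0705,.18],3)
save('scene','s6.png')
save('top','t6.png')
crop(cv2.imread('pics/s6.png'),230,180,160,120,5,'s6c.png')
E
```

```text
t8.2 p [0.6189 0.0714 0.2676] phi 3.1 tilt 0.29 F [ 0.2 -0.4  0.6] gap 32.1mm q [-0.06  0.49  1.39  0.    1.26 -0.12]
to [0.001, 0.023, 0.002, 0.005, 0.001, -0.002] dist 0.023 turn 0.3deg q6 now -0.12
to [0.001, 0.088, 0.002, 0.005, 0.001, -0.002] dist 0.088 turn 0.3deg q6 now -0.12
```

View pics/s6c.png

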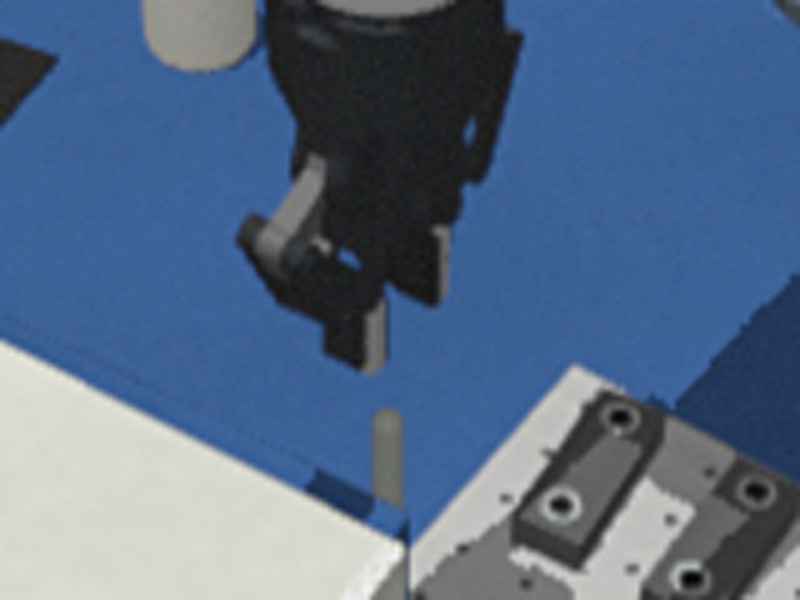

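View pics/t6.png

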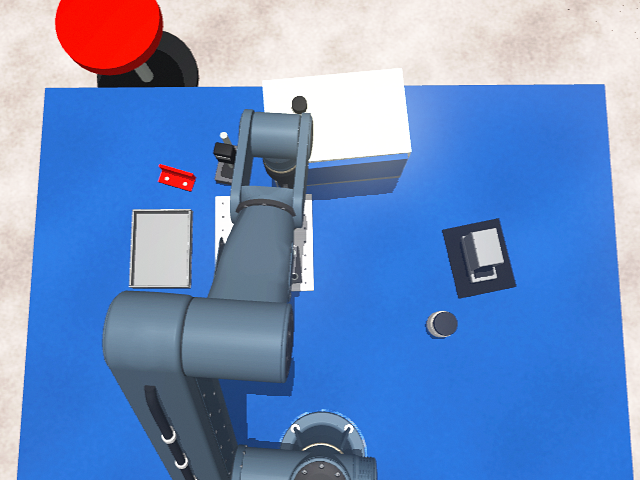

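>>> play_rows:
  deltas:
    - [0.001, 0.02, 0.002, 0.005, 0, -0.002]
    - [0.001, 0.035, 0.002, 0.005, 0, -0.002]
    - [0.001, 0.05, 0.002, 0.005, 0, -0.002]
    - [0.001, 0.06, 0.002, 0.005, 0, -0.002]
    - [0.001, 0.07, 0.002, 0.005, 0, -0.002]
    - [0.001, 0.08, 0.002, 0.005, 0, -0.002]
    - [0.001, 0.08, 0.002, 0.005, 0, -0.002]

```text
t: 9.05
tcp_pos: [0.621, 0.0695, 0.1882]
tool_rot: [-0.512, 0.487, -0.487, 0.513]
force: [0.0, -0.6, -0.2]
finger_gap: 0.372
```

```bash
python3 - <<'E'
from h import *
st()
save('scene','s7.png')
crop(cv2.imread('pics/s7.png'),230,180,160,120,5,'s7c.png')
E
```

```text
t9.1 p [0.621  0.0695 0.1882] phi 2.9 tilt 0.07 F [ 0.  -0.6 -0.2] gap 31.8mm q [-0.07  0.58  1.48  0.    1.09 -0.12]
```

View pics/s7c.png

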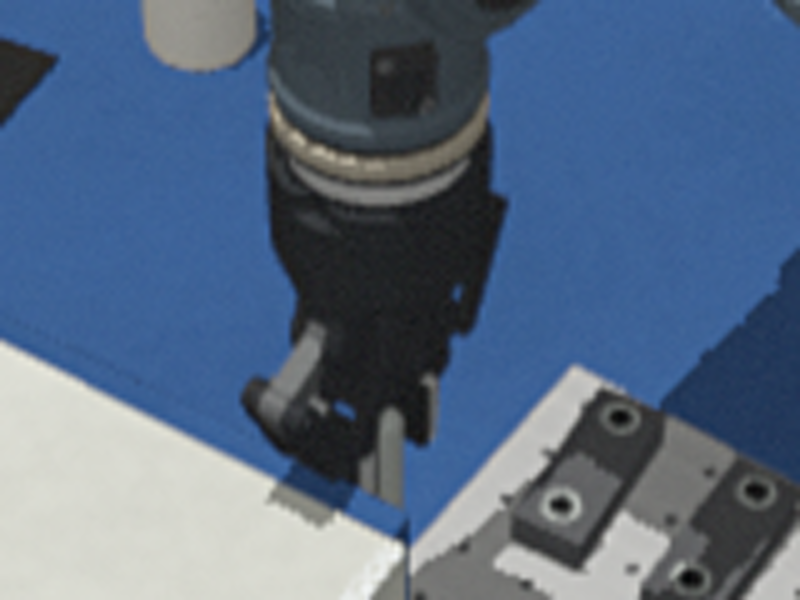

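The bar stands between the pads at crop (390,450), with no contact force. I'll close on it.

>>> play_rows:
  deltas:
    - [0, 0, 0, 0, 0, 0]
    - [0, 0, 0, 0, 0, 0]
    - [0, 0, 0, 0, 0, 0]
    - [0, 0, 0, 0, 0, 0]
    - [0, 0, 0, 0, 0, 0]
  gripper: 0.004
  force: 40

```text
t: 9.6
tcp_pos: [0.6221, 0.07, 0.1904]
tool_rot: [-0.512, 0.486, -0.488, 0.514]
force: [-1.3, 0.1, 2.6]
finger_gap: 0.124
```

```bash
cat > arc.py <<'E'
from h import *
import sys
# door model
yaw=np.radians(5.1); C=np.array([.7792,-.0353])
Rz=lambda a:np.array([[np.cos(a),-np.sin(a)],[np.sin(a),np.cos(a)]])
H=C+Rz(yaw)@np.array([-.100,-.151])
def hand(th): return H+Rz(yaw+th)@np.array([-.049,.270])
if __name__=='__main__':
    s,M,f=tool(); st(); print('H',H)
    # current theta from tcp
    v=s['tcp_pos'][:2]-H; th0=np.arctan2(v[1],v[0])-np.arctan2(.270,-.049)-yaw; r=np.linalg.norm(v)
    print('theta now %.3f r %.4f (nom %.4f)'%(th0,r,np.hypot(.27,.049)))
    dth=float(sys.argv[1]); n=int(sys.argv[2]); lag=float(sys.argv[3]) if len(sys.argv)>3 else 1.
    rows=[]
    for k in range(1,n+1):
        th=th0+dth*k/n
        p=H+Rz(dth*k/n)@v
        d=M.T@np.r_[p-s['tcp_pos'][:2],0]
        rows.append([round(d[0],3),0,round(d[2],3),0,round(-lag*dth*k/n,3),0])
    print(rows)
E
python3 arc.py 0.36 12 0.85
```

```text
t9.6 p [0.6221 0.07   0.1904] phi 3.0 tilt 0.28 F [-1.3  0.1  2.6] gap 10.6mm q [-0.07  0.57  1.47  0.    1.09 -0.12]
H [ 0.69301893 -0.19459163]
theta now -0.007 r 0.2739 (nom 0.2744)
[[np.float64(0.002), 0, np.float64(-0.008), 0, -0.025, 0], [np.float64(0.004), 0, np.float64(-0.016), 0, -0.051, 0], [np.float64(0.006), 0, np.float64(-0.024), 0, -0.076, 0], [np.float64(0.009), 0, np.float64(-0.032), 0, -0.102, 0], [np.float64(0.012), 0, np.float64(-0.039), 0, -0.128, 0], [np.float64(0.015), 0, np.float64(-0.047), 0, -0.153, 0], [np.float64(0.018), 0, np.float64(-0.055), 0, -0.178, 0], [np.float64(0.021), 0, np.float64(-0.062), 0, -0.204, 0], [np.float64(0.025), 0, np.float64(-0.069), 0, -0.23, 0], [np.float64(0.029), 0, np.float64(-0.077), 0, -0.255, 0], [np.float64(0.033), 0, np.float64(-0.084), 0, -0.281, 0], [np.float64(0.037), 0, np.float64(-0.091), 0, -0.306, 0]]
```

>>> play_rows:
  deltas:
    - [0.002, 0, -0.008, 0, -0.025, 0]
    - [0.004, 0, -0.016, 0, -0.051, 0]
    - [0.006, 0, -0.024, 0, -0.076, 0]
    - [0.009, 0, -0.032, 0, -0.102, 0]
    - [0.012, 0, -0.039, 0, -0.128, 0]
    - [0.015, 0, -0.047, 0, -0.153, 0]
    - [0.018, 0, -0.055, 0, -0.178, 0]
    - [0.021, 0, -0.062, 0, -0.204, 0]
    - [0.025, 0, -0.069, 0, -0.23, 0]
    - [0.029, 0, -0.077, 0, -0.255, 0]
    - [0.033, 0, -0.084, 0, -0.281, 0]
    - [0.037, 0, -0.091, 0, -0.306, 0]

```text
t: 10.8
tcp_pos: [0.5343, 0.0274, 0.1904]
tool_rot: [-0.58, 0.399, -0.405, 0.583]
force: [1.9, -1.2, 3.6]
finger_gap: 0.125
```

```bash
sed -i 's/round(d\[0\],3)/round(float(d[0]),3)/;s/round(d\[2\],3)/round(float(d[2]),3)/' arc.py; python3 arc.py 0.5 12 0.85
```

```text
t10.8 p [0.5343 0.0274 0.1904] phi 20.7 tilt 0.54 F [ 1.9 -1.2  3.6] gap 10.6mm q [-0.16  0.46  1.71 -0.    0.97 -0.52]
H [ 0.69301893 -0.19459163]
theta now 0.352 r 0.2729 (nom 0.2744)
[[0.003, 0, -0.011, 0, -0.035, 0], [0.007, 0, -0.022, 0, -0.071, 0], [0.011, 0, -0.032, 0, -0.106, 0], [0.015, 0, -0.043, 0, -0.142, 0], [0.02, 0, -0.053, 0, -0.177, 0], [0.026, 0, -0.063, 0, -0.212, 0], [0.031, 0, -0.073, 0, -0.248, 0], [0.037, 0, -0.082, 0, -0.283, 0], [0.044, 0, -0.092, 0, -0.319, 0], [0.051, 0, -0.101, 0, -0.354, 0], [0.058, 0, -0.109, 0, -0.39, 0], [0.066, 0, -0.118, 0, -0.425, 0]]
```

Door follows with 2–4 N; carrying on.

>>> play_rows:
  deltas:
    - [0.003, 0, -0.011, 0, -0.035, 0]
    - [0.007, 0, -0.022, 0, -0.071, 0]
    - [0.011, 0, -0.032, 0, -0.106, 0]
    - [0.015, 0, -0.043, 0, -0.142, 0]
    - [0.02, 0, -0.053, 0, -0.177, 0]
    - [0.026, 0, -0.063, 0, -0.212, 0]
    - [0.031, 0, -0.073, 0, -0.248, 0]
    - [0.037, 0, -0.082, 0, -0.283, 0]
    - [0.044, 0, -0.092, 0, -0.319, 0]
    - [0.051, 0, -0.101, 0, -0.354, 0]
    - [0.058, 0, -0.109, 0, -0.39, 0]
    - [0.066, 0, -0.118, 0, -0.425, 0]

```text
t: 12.0
tcp_pos: [0.4481, -0.0765, 0.1903]
tool_rot: [-0.653, 0.266, -0.274, 0.654]
force: [4.7, -1.3, 3.8]
finger_gap: 0.12
```

```bash
python3 arc.py 0.5 12 0.85
```

```text
t12.0 p [ 0.4481 -0.0765  0.1903] phi 45.1 tilt 0.70 F [ 4.7 -1.3  3.8] gap 10.3mm q [-0.42  0.36  1.9   0.    0.87 -1.21]
H [ 0.69301893 -0.19459163]
theta now 0.853 r 0.2719 (nom 0.2744)
[[0.004, 0, -0.011, 0, -0.035, 0], [0.008, 0, -0.021, 0, -0.071, 0], [0.013, 0, -0.031, 0, -0.106, 0], [0.018, 0, -0.041, 0, -0.142, 0], [0.024, 0, -0.051, 0, -0.177, 0], [0.03, 0, -0.061, 0, -0.212, 0], [0.037, 0, -0.07, 0, -0.248, 0], [0.043, 0, -0.079, 0, -0.283, 0], [0.051, 0, -0.088, 0, -0.319, 0], [0.058, 0, -0.096, 0, -0.354, 0], [0.066, 0, -0.104, 0, -0.39, 0], [0.074, 0, -0.112, 0, -0.425, 0]]
```

>>> play_rows:
  deltas:
    - [0.004, 0, -0.011, 0, -0.035, 0]
    - [0.008, 0, -0.021, 0, -0.071, 0]
    - [0.013, 0, -0.031, 0, -0.106, 0]
    - [0.018, 0, -0.041, 0, -0.142, 0]
    - [0.024, 0, -0.051, 0, -0.177, 0]
    - [0.03, 0, -0.061, 0, -0.212, 0]
    - [0.037, 0, -0.07, 0, -0.248, 0]
    - [0.043, 0, -0.079, 0, -0.283, 0]
    - [0.051, 0, -0.088, 0, -0.319, 0]
    - [0.058, 0, -0.096, 0, -0.354, 0]
    - [0.066, 0, -0.104, 0, -0.39, 0]
    - [0.074, 0, -0.112, 0, -0.425, 0]

```text
t: 13.2
tcp_pos: [0.4222, -0.2085, 0.1904]
tool_rot: [0.696, -0.122, 0.132, -0.695]
force: [10.3, 1.2, 1.8]
finger_gap: 0.122
```

```bash
python3 arc.py 0.4 12 0.75
```

```text
t13.2 p [ 0.4222 -0.2085  0.1904] phi 69.3 tilt 0.85 F [10.3  1.2  1.8] gap 10.4mm q [-0.7   0.38  1.86  0.01  0.88 -1.91]
H [ 0.69301893 -0.19459163]
theta now -4.930 r 0.2712 (nom 0.2744)
[[0.004, 0, -0.008, 0, -0.025, 0], [0.008, 0, -0.016, 0, -0.05, 0], [0.012, 0, -0.024, 0, -0.075, 0], [0.017, 0, -0.032, 0, -0.1, 0], [0.021, 0, -0.04, 0, -0.125, 0], [0.027, 0, -0.047, 0, -0.15, 0], [0.032, 0, -0.054, 0, -0.175, 0], [0.037, 0, -0.062, 0, -0.2, 0], [0.043, 0, -0.069, 0, -0.225, 0], [0.049, 0, -0.075, 0, -0.25, 0], [0.056, 0, -0.082, 0, -0.275, 0], [0.062, 0, -0.088, 0, -0.3, 0]]
```

>>> play_rows:
  deltas:
    - [0.005, 0, -0.008, 0, -0.025, 0]
    - [0.009, 0, -0.016, 0, -0.05, 0]
    - [0.014, 0, -0.024, 0, -0.075, 0]
    - [0.019, 0, -0.032, 0, -0.1, 0]
    - [0.024, 0, -0.04, 0, -0.125, 0]
    - [0.03, 0, -0.047, 0, -0.15, 0]
    - [0.035, 0, -0.054, 0, -0.175, 0]
    - [0.04, 0, -0.062, 0, -0.2, 0]
    - [0.046, 0, -0.069, 0, -0.225, 0]
    - [0.052, 0, -0.075, 0, -0.25, 0]
    - [0.059, 0, -0.082, 0, -0.275, 0]
    - [0.065, 0, -0.088, 0, -0.3, 0]

```text
t: 14.4
tcp_pos: [0.449, -0.312, 0.1903]
tool_rot: [0.707, -0.019, 0.024, -0.706]
force: [2.2, 3.0, 7.5]
finger_gap: 0.125
```

```bash
python3 arc.py 0.01 1 0.75
```

```text
t14.4 p [ 0.449  -0.312   0.1903] phi 86.6 tilt 0.41 F [2.2 3.  7.5] gap 10.7mm q [-0.81  0.47  1.68  0.01  0.98 -2.33]
H [ 0.69301893 -0.19459163]
theta now -4.532 r 0.2709 (nom 0.2744)
[[0.001, 0, -0.002, 0, -0.007, 0]]
```

>>> play_rows:
  deltas:
    - [0, 0, 0, 0, 0, 0]
    - [0, 0, 0, 0, 0, 0]
    - [0, 0, 0, 0, 0, 0]
  gripper: 0.026

```text
t: 14.7
tcp_pos: [0.4472, -0.311, 0.1886]
tool_rot: [-0.706, 0.021, -0.023, 0.707]
force: [0.2, -0.3, -0.1]
finger_gap: 0.306
```

>>> play_rows:
  deltas:
    - [0, -0.015, 0, 0, 0, 0]
    - [0, -0.03, 0, 0, 0, 0]
    - [0, -0.06, 0, 0, 0, 0]
    - [0, -0.1, 0, 0, 0, 0]
    - [0, -0.12, 0, 0, 0, 0]
    - [0, -0.12, 0, 0, 0, 0]

```text
t: 15.3
tcp_pos: [0.4485, -0.3127, 0.3122]
tool_rot: [0.709, -0.019, 0.025, -0.705]
force: [1.3, -0.5, 0.6]
finger_gap: 0.302
```

```bash
python3 - <<'E'
from h import *
st()
save('scene','s8.png')
save('top','t8.png')
E
```

```text
t15.3 p [ 0.4485 -0.3127  0.3122] phi 86.4 tilt 0.60 F [ 1.3 -0.5  0.6] gap 25.8mm q [-0.82  0.33  1.53  0.    1.27 -2.32]
```

View pics/s8.png

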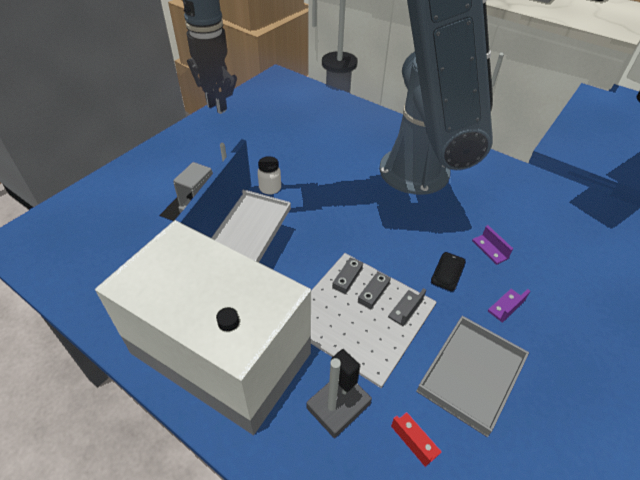

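View pics/t8.png

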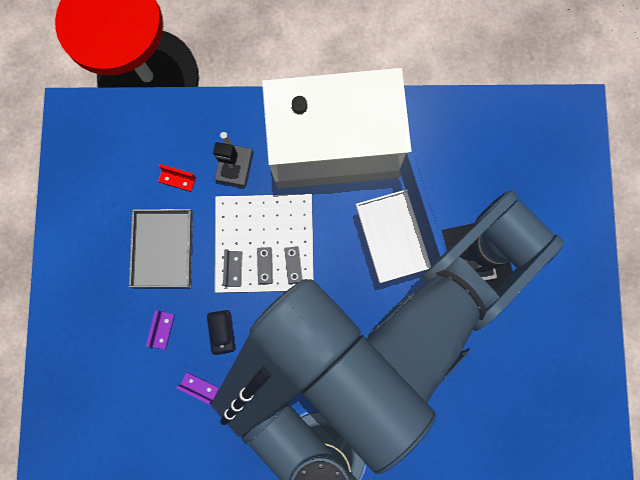

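```bash
python3 - <<'E'
from h import *
a=cv2.imread('pics/t0.png').astype(int);b=cv2.imread('pics/t8.png').astype(int)
print(np.abs(a-b)[240:295,215:305].max(2).__gt__(60).sum())
crop(cv2.imread('pics/t8.png'),205,190,180,120,4,'t8c.png')
to([.4625,.071,.12],97); to([.4625,.071,.012],97)
E
```

```text
181
to [-0.009, 0.189, 0.382, -0.0, -0.185, 0.004] dist 0.426 turn 10.6deg q6 now -2.32
to [-0.009, 0.297, 0.382, -0.0, -0.185, 0.004] dist 0.484 turn 10.6deg q6 now -2.32
```

View pics/t8c.png

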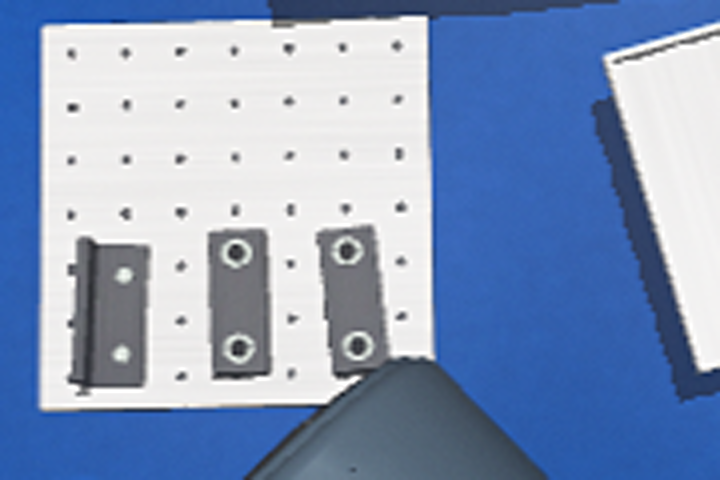

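>>> play_rows:
  deltas:
    - [0, 0, 0.04, 0, -0.02, 0]
    - [-0.001, 0, 0.085, 0, -0.04, 0]
    - [-0.002, 0, 0.13, 0, -0.06, 0]
    - [-0.003, 0, 0.175, 0, -0.08, 0]
    - [-0.004, 0, 0.22, 0, -0.1, 0]
    - [-0.005, 0.01, 0.265, 0, -0.12, 0]
    - [-0.006, 0.04, 0.305, 0, -0.14, 0]
    - [-0.007, 0.08, 0.335, 0, -0.16, 0]
    - [-0.008, 0.12, 0.36, 0, -0.175, 0]
    - [-0.009, 0.16, 0.375, 0, -0.185, 0.004]
    - [-0.009, 0.189, 0.382, 0, -0.185, 0.004]
    - [-0.009, 0.189, 0.382, 0, -0.185, 0.004]
  gripper: 0.056

```text
t: 16.6
tcp_pos: [0.4583, 0.0713, 0.1155]
tool_rot: [-0.705, -0.039, 0.048, 0.706]
force: [-0.9, 0.2, -0.0]
finger_gap: 0.657
```

```bash
python3 - <<'E'
from h import *
st();to([.4625,.071,.012],97)
save('scene','s9.png')
crop(cv2.imread('pics/s9.png'),300,220,160,120,5,'s9c.png')
E
```

```text
t16.6 p [0.4583 0.0713 0.1155] phi 97.1 tilt 0.73 F [-0.9  0.2 -0. ] gap 56.1mm q [-0.09  0.52  1.93 -0.    0.71 -1.78]
to [0.005, 0.103, -0.001, -0.003, 0.002, -0.013] dist 0.104 turn 0.7deg q6 now -1.78
```

View pics/s9c.png

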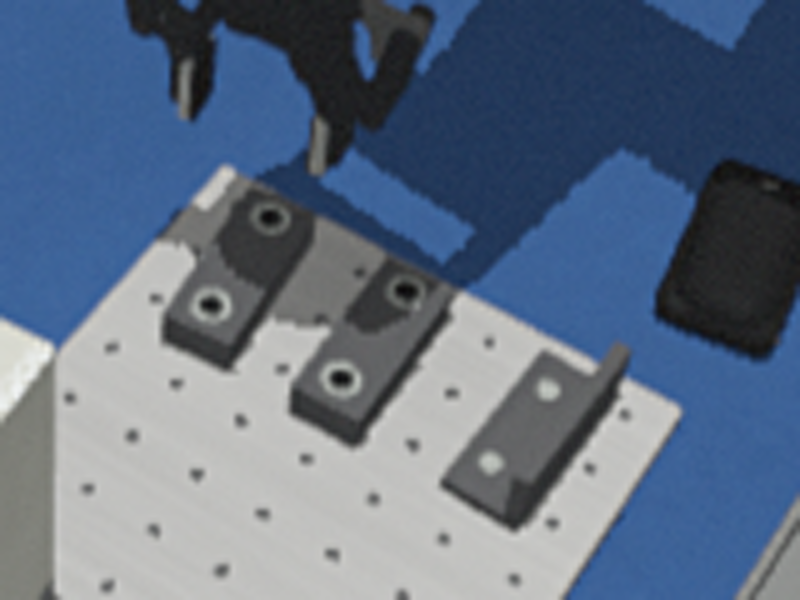

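>>> play_rows:
  deltas:
    - [0.002, 0.02, 0, -0.003, 0, -0.013]
    - [0.004, 0.04, -0.001, -0.003, 0.002, -0.013]
    - [0.005, 0.06, -0.001, -0.003, 0.002, -0.013]
    - [0.005, 0.08, -0.001, -0.003, 0.002, -0.013]
    - [0.005, 0.093, -0.001, -0.003, 0.002, -0.013]
    - [0.005, 0.1, -0.001, -0.003, 0.002, -0.013]
    - [0.005, 0.103, -0.001, -0.003, 0.002, -0.013]
    - [0.005, 0.103, -0.001, -0.003, 0.002, -0.013]

```text
t: 17.45
tcp_pos: [0.4688, 0.0693, 0.0176]
tool_rot: [0.707, 0.047, -0.037, -0.705]
force: [-0.0, -0.7, 0.1]
finger_gap: 0.662
```

>>> play_rows:
  deltas:
    - [0, 0, 0, 0, 0, 0]
    - [0, 0, 0, 0, 0, 0]
    - [0, 0, 0, 0, 0, 0]
    - [0, 0, 0, 0, 0, 0]
    - [0, 0, 0, 0, 0, 0]
  gripper: 0.02
  force: 60

```text
t: 17.95
tcp_pos: [0.4689, 0.0697, 0.0181]
tool_rot: [0.707, 0.048, -0.037, -0.705]
force: [-0.9, -0.7, 5.8]
finger_gap: 0.406
```

```bash
python3 - <<'E'
from h import *
st()
save('scene','s10.png')
crop(cv2.imread('pics/s10.png'),300,220,160,120,5,'s10c.png')
E
```

```text
t17.9 p [0.4689 0.0697 0.0181] phi 96.9 tilt 0.88 F [-0.9 -0.7  5.8] gap 34.6mm q [-0.09  0.72  1.97 -0.    0.44 -1.78]
```

View pics/s10c.png

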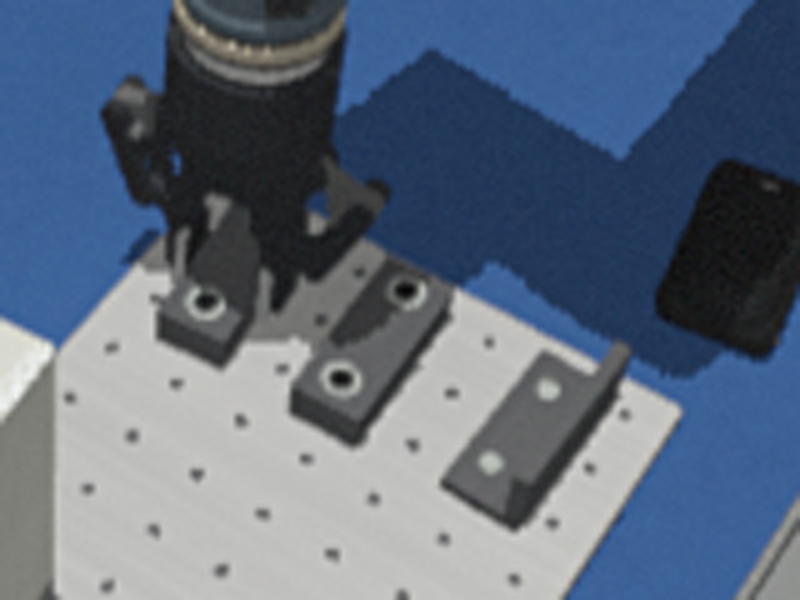

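>>> play_rows:
  deltas:
    - [0, -0.01, 0, 0, 0, 0]
    - [0, -0.03, 0, 0, 0, 0]
    - [0, -0.06, 0, 0, 0, 0]
    - [0, -0.1, 0, 0, 0, 0]
    - [0, -0.14, 0, 0, 0, 0]
    - [0, -0.18, 0, 0, 0, 0]
    - [0, -0.2, 0, 0, 0, 0]
    - [0, -0.2, 0, 0, 0, 0]
    - [0, -0.2, 0, 0, 0, 0]

```text
t: 18.9
tcp_pos: [0.4649, 0.0701, 0.217]
tool_rot: [0.707, 0.047, -0.038, -0.705]
force: [-1.8, 0.1, -2.7]
finger_gap: 0.408
```

```bash
python3 - <<'E'
from h import *
st()
save('scene','s11.png')
im=save('top','t11.png')
crop(cv2.imread('pics/s11.png'),290,110,160,120,5,'s11c.png')
crop(cv2.imread('pics/t11.png'),340,140,160,120,5,'t11c.png')
E
```

```text
t18.9 p [0.4649 0.0701 0.217 ] phi 96.9 tilt 0.77 F [-1.8  0.1 -2.7] gap 34.8mm q [-0.09  0.34  1.83 -0.    0.96 -1.78]
```

View pics/s11c.png

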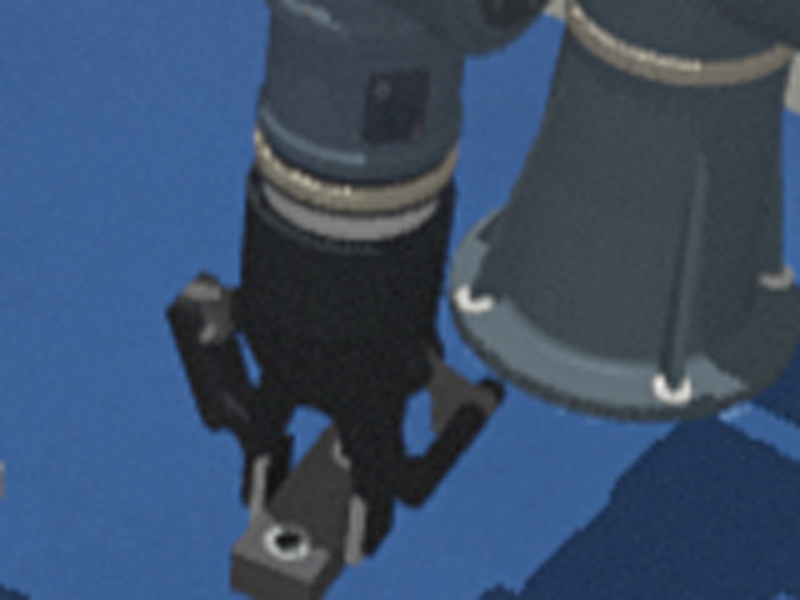

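View pics/t11c.png

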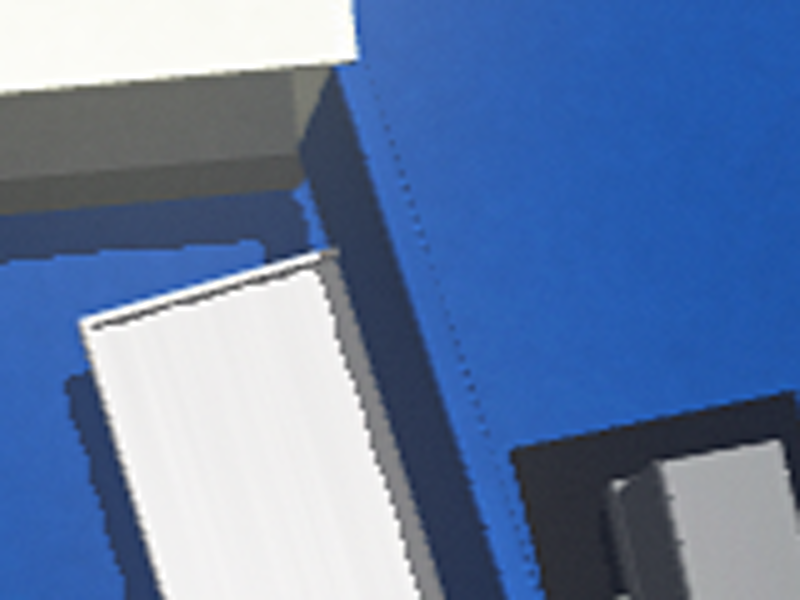

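```bash
cat > shelf.py <<'E'
from arc import *
def sh(th,x,y): # shelf local (door axes about shelf centre)
    return H+Rz(yaw+th)@np.array([.063+x,.156+y])
if __name__=='__main__':
    a=unp('top',356,204,.099); b=unp('top',379,287,.099); print(a,b,np.linalg.norm(a-b))
    d=b-a; print('theta from img', np.arctan2(d[1],d[0])%(2*np.pi)-np.pi/2-yaw)
    for th in(1.70,1.75,1.8): print(th,[np.round(sh(th,*q),4) for q in((0,0),(.063,-.096),(.063,.096))], 'doorx deg',np.degrees(yaw+th))
    im=cv2.imread('pics/t11.png')
    for th,c in((1.75,(0,0,255)),):
        pts=[proj('top',np.r_[sh(th,*q),.099])[0] for q in((-.063,-.096),(.063,-.096),(.063,.096),(-.063,.096))]
        cv2.polylines(im,[np.int32(np.array(pts)*16)],True,c,1,cv2.LINE_AA,4)
    crop(im,340,180,120,120,5,'t11s.png')
E
python3 shelf.py
```

```text
[ 0.60210246 -0.08498767  0.099     ] [ 0.40094611 -0.13782888  0.099     ] 0.20798094298601352
theta from img 1.738668033397843
1.7 [array([ 0.5271, -0.1669]), array([ 0.6072, -0.0846]), array([ 0.4197, -0.1261])] doorx deg 102.50282517223995
1.75 [array([ 0.5259, -0.1752]), array([ 0.6018, -0.089 ]), array([ 0.4166, -0.1399])] doorx deg 105.36761414789406
1.8 [array([ 0.5251, -0.1836]), array([ 0.5966, -0.0937]), array([ 0.4142, -0.1538])] doorx deg 108.23240312354818
```

View pics/t11s.png

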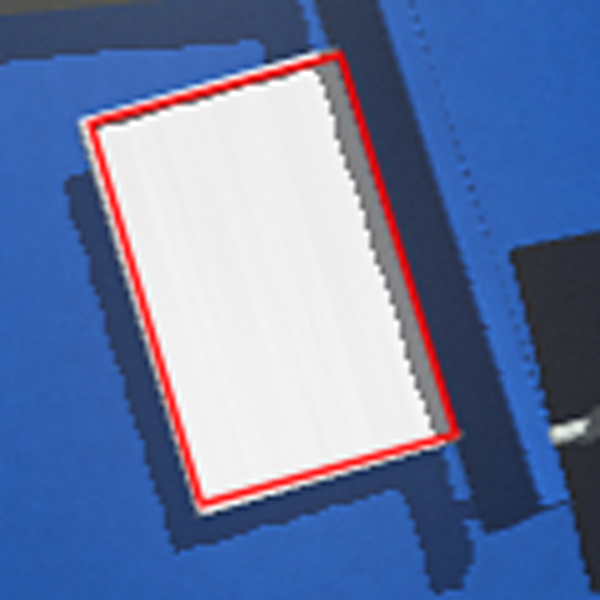

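```bash
python3 - <<'E'
from shelf import *
p=sh(1.745,.002,-.040); print(p)
st()
to([*p,.16],15.1)
E
```

```text
[ 0.56410203 -0.16201198]
t19.0 p [0.4642 0.0701 0.2156] phi 96.9 tilt 0.57 F [-0.4 -0.2 -1.6] gap 34.5mm q [-0.09  0.34  1.84 -0.    0.96 -1.78]
to [0.071, 0.057, -0.242, -0.005, 1.427, 0.01] dist 0.259 turn 81.8deg q6 now -1.78
```

>>> play_rows:
  deltas:
    - [0.003, 0, -0.01, 0, 0.08, 0]
    - [0.008, 0, -0.03, 0, 0.2, 0]
    - [0.015, 0, -0.055, 0, 0.33, 0]
    - [0.022, 0, -0.08, 0, 0.46, 0.002]
    - [0.03, 0, -0.105, 0, 0.6, 0.004]
    - [0.037, 0, -0.13, 0, 0.74, 0.006]
    - [0.044, 0, -0.155, -0.002, 0.88, 0.008]
    - [0.052, 0.005, -0.18, -0.003, 1.02, 0.01]
    - [0.059, 0.01, -0.205, -0.004, 1.16, 0.01]
    - [0.065, 0.02, -0.225, -0.005, 1.29, 0.01]
    - [0.069, 0.035, -0.237, -0.005, 1.39, 0.01]
    - [0.071, 0.05, -0.242, -0.005, 1.427, 0.01]

```text
t: 20.2
tcp_pos: [0.5655, -0.1631, 0.1659]
tool_rot: [-0.56, 0.431, -0.431, 0.561]
force: [0.2, -0.3, -1.2]
finger_gap: 0.405
```

>>> play_rows:
  deltas:
    - [0, 0.003, 0, 0, 0, 0]
    - [0, 0.003, 0, 0, 0, 0]
    - [0, 0.003, 0, 0, 0, 0]

```text
t: 20.5
tcp_pos: [0.5655, -0.1613, 0.1653]
tool_rot: [-0.561, 0.429, -0.43, 0.562]
force: [0.4, -0.8, -1.8]
finger_gap: 0.403
```

```bash
python3 - <<'E'
from shelf import *
p=sh(1.745,.002,-.040)
st()
to([*p,.094],15.1)
save('scene','s12.png')
crop(cv2.imread('pics/s12.png'),180,110,160,150,4,'s12c.png')
E
```

```text
t20.5 p [ 0.5655 -0.1613  0.1653] phi 15.2 tilt 0.13 F [ 0.4 -0.8 -1.8] gap 34.4mm q [-0.47  0.56  1.59  0.    0.99 -0.73]
to [0.0, 0.071, -0.002, -0.002, 0.001, 0.0] dist 0.071 turn 0.1deg q6 now -0.73
```

View pics/s12c.png

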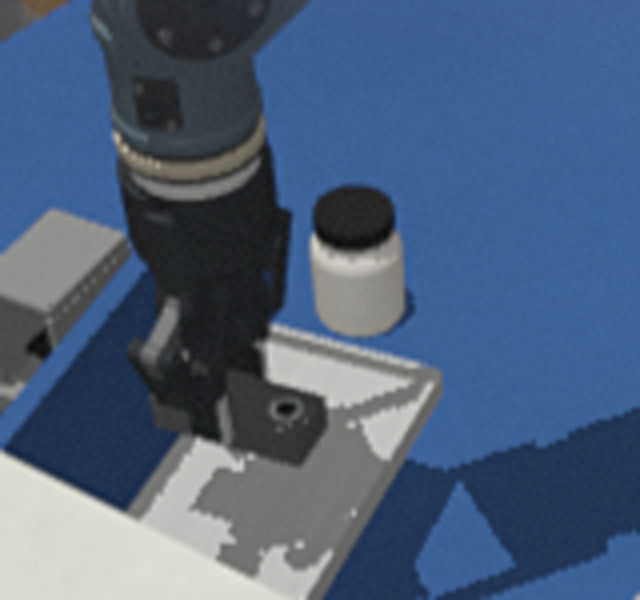

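>>> play_rows:
  deltas:
    - [0, 0.015, -0.001, -0.002, 0, 0]
    - [0, 0.03, -0.002, -0.002, 0, 0]
    - [0, 0.045, -0.002, -0.002, 0, 0]
    - [0, 0.056, -0.002, -0.002, 0, 0]
    - [0, 0.063, -0.002, -0.002, 0, 0]
    - [0, 0.068, -0.002, -0.002, 0, 0]
    - [0, 0.071, -0.002, -0.002, 0, 0]
    - [0, 0.071, -0.002, -0.002, 0, 0]
    - [0, 0.071, -0.002, -0.002, 0, 0]

```text
t: 21.45
tcp_pos: [0.5644, -0.1625, 0.0951]
tool_rot: [-0.561, 0.429, -0.431, 0.562]
force: [-0.9, -0.4, -1.5]
finger_gap: 0.402
```

>>> play_rows:
  deltas:
    - [0, 0.001, 0, 0, 0, 0]
    - [0, 0.002, 0, 0, 0, 0]
    - [0, 0.003, 0, 0, 0, 0]
    - [0, 0.003, 0, 0, 0, 0]

```text
t: 21.85
tcp_pos: [0.5645, -0.1628, 0.0933]
tool_rot: [0.562, -0.429, 0.431, -0.562]
force: [-1.5, 0.5, 6.9]
finger_gap: 0.406
```

Contact at 7 N. Now releasing and lifting.

>>> play_rows:
  deltas:
    - [0, 0, 0, 0, 0, 0]
    - [0, 0, 0, 0, 0, 0]
    - [0, 0, 0, 0, 0, 0]
    - [0, 0, 0, 0, 0, 0]
  gripper: 0.056

```text
t: 22.25
tcp_pos: [0.5641, -0.1624, 0.0916]
tool_rot: [-0.561, 0.429, -0.43, 0.562]
force: [0.3, 0.8, -0.2]
finger_gap: 0.652
```

>>> play_rows:
  deltas:
    - [0, -0.02, 0, 0, 0, 0]
    - [0, -0.05, 0, 0, 0, 0]
    - [0, -0.09, 0, 0, 0, 0]
    - [0, -0.13, 0, 0, 0, 0]
    - [0, -0.17, 0, 0, 0, 0]
    - [0, -0.17, 0, 0, 0, 0]
    - [0, -0.17, 0, 0, 0, 0]

```text
t: 22.95
tcp_pos: [0.5642, -0.1623, 0.2626]
tool_rot: [-0.561, 0.429, -0.431, 0.562]
force: [-1.5, 0.7, -1.1]
finger_gap: 0.652
```

```bash
python3 - <<'E'
from h import *
st(); to([.462,.1426,.25],92); to([.462,.1426,.10],92)
save('scene','s13.png'); save('top','t13.png')
crop(cv2.imread('pics/s13.png'),180,160,270,180,3,'s13c.png')
E
```

```text
t22.9 p [ 0.5642 -0.1623  0.2626] phi 15.1 tilt 0.22 F [-1.5  0.7 -1.1] gap 55.7mm q [-0.47  0.44  1.5   0.    1.2  -0.73]
to [-0.321, 0.012, -0.019, -0.001, -1.342, 0.004] dist 0.322 turn 76.9deg q6 now -0.73
to [-0.321, 0.162, -0.02, -0.001, -1.342, 0.004] dist 0.360 turn 76.9deg q6 now -0.73
```

View pics/s13c.png

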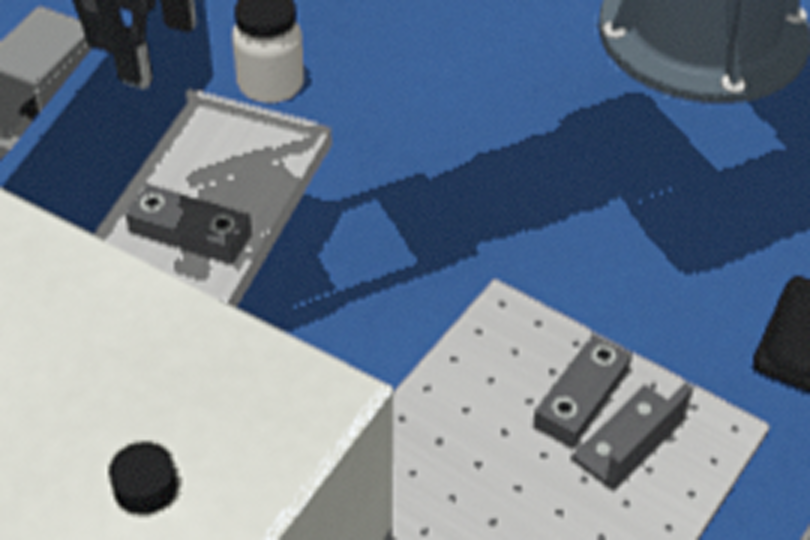

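View pics/t13.png

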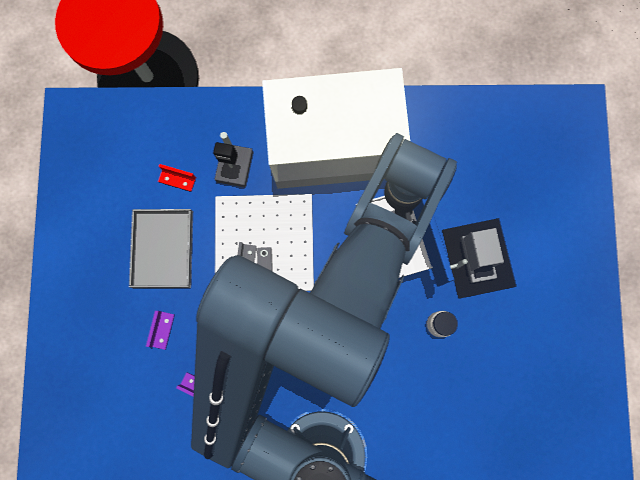

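The bracket has been knocked over next to the remaining block. It now sits at scene crop (635,440), beside the block at (583,390). I'll measure both again in the scene view.

```bash
python3 - <<'E'
from h import *
crop(cv2.imread('pics/s13.png'),350,265,70,65,10,'s13d.png')
E
```

```text
(no output)
```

View pics/s13d.png

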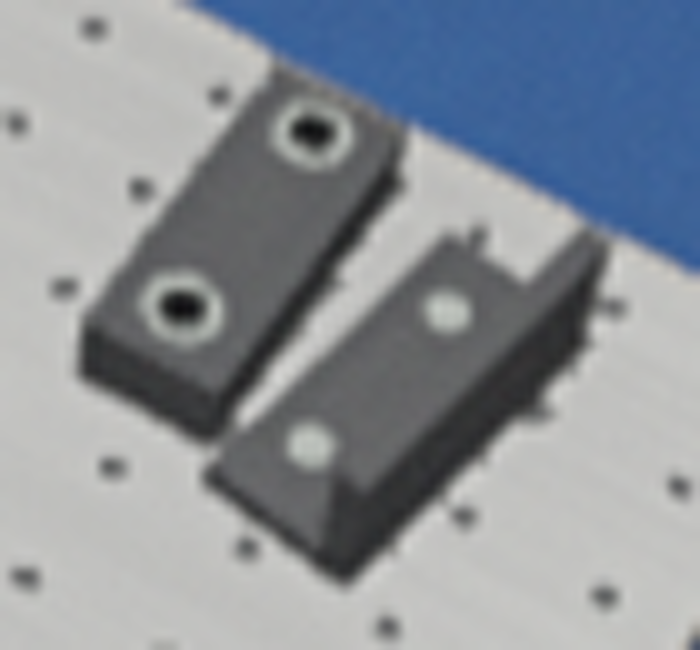

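```bash
python3 - <<'E'
from h import *
f=lambda c,z:unp('scene',c[0]/10+350-.45,c[1]/10+265-.45,z)
a,b=f((183,306),.036),f((312,130),.036);d=a-b;print('A',(a+b)/2,np.degrees(np.arctan2(d[1],d[0])),np.linalg.norm(d))
a,b=f((310,446),.02),f((446,312),.02);d=a-b;print('br holes',(a+b)/2,np.degrees(np.arctan2(d[1],d[0])),np.linalg.norm(d))
for n,c in(('ni',(340,470)),('no',(372,490)),('fi',(580,225)),('fo',(608,240))):print(n,f(c,.052))
for n,c in(('foot near',(208,470)),('foot far',(440,240))):print(n,f(c,.02))
print(f((345,582),.012))
E
```

```text
A [0.46278804 0.14257113 0.036     ] 2.767011706769606 0.059940907864147235
br holes [0.47223043 0.18478334 0.02      ] -6.541274885718555 0.05013495145694959
ni [0.519125   0.19858171 0.052     ]
no [0.51934137 0.20662434 0.052     ]
fi [0.43119344 0.20763749 0.052     ]
fo [0.43105099 0.21462972 0.052     ]
foot near [0.5161941 0.1672345 0.02     ]
foot far [0.43060521 0.17628426 0.02      ]
[0.5177236  0.20449723 0.012     ]
```

```bash
python3 - <<'E'
from h import *
to([.4745,.206,.12],84)
E
```

```text
to [-0.378, 0.141, 0.011, 0.0, -1.202, -0.002] dist 0.403 turn 68.9deg q6 now -0.73
```

>>> play_rows:
  deltas:
    - [-0.03, 0, 0.001, 0, -0.1, 0]
    - [-0.07, 0, 0.002, 0, -0.22, 0]
    - [-0.11, 0, 0.003, 0, -0.34, 0]
    - [-0.15, 0, 0.004, 0, -0.46, 0]
    - [-0.19, 0, 0.005, 0, -0.58, 0]
    - [-0.23, 0, 0.006, 0, -0.7, 0]
    - [-0.27, 0.02, 0.008, 0, -0.83, 0]
    - [-0.31, 0.05, 0.009, 0, -0.96, 0]
    - [-0.345, 0.085, 0.01, 0, -1.09, 0]
    - [-0.37, 0.12, 0.011, 0, -1.19, -0.002]
    - [-0.378, 0.141, 0.011, 0, -1.202, -0.002]
    - [-0.378, 0.141, 0.011, 0, -1.202, -0.002]
  gripper: 0.032

```text
t: 24.25
tcp_pos: [0.4717, 0.2059, 0.116]
tool_rot: [0.708, -0.039, 0.033, -0.705]
force: [-0.3, -1.0, 0.2]
finger_gap: 0.376
```

>>> play_rows:
  deltas:
    - [0, 0, 0, 0, 0, 0]
    - [0, 0, 0, 0, 0, 0]

```text
t: 24.45
tcp_pos: [0.477, 0.2049, 0.1209]
tool_rot: [0.707, -0.036, 0.039, -0.706]
force: [0.4, 0.3, -0.4]
finger_gap: 0.374
```

```bash
python3 - <<'E'
from h import *
st();to([.4745,.206,.025],84)
save('scene','s14.png')
crop(cv2.imread('pics/s14.png'),330,210,120,120,5,'s14c.png')
E
```

```text
t24.4 p [0.477  0.2049 0.1209] phi 83.9 tilt 0.26 F [ 0.4  0.3 -0.4] gap 31.9mm q [ 0.19  0.55  1.8  -0.    0.78 -1.27]
to [-0.003, 0.096, 0.001, 0.001, -0.001, 0.004] dist 0.096 turn 0.3deg q6 now -1.27
```

View pics/s14c.png

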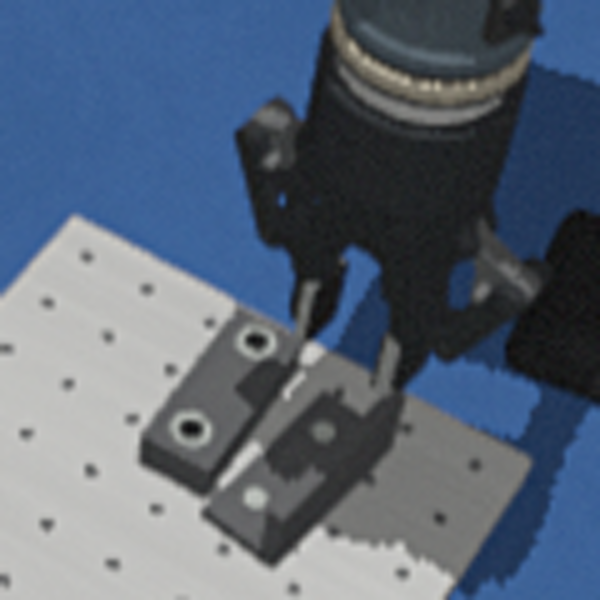

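>>> play_rows:
  deltas:
    - [-0.001, 0.02, 0.001, 0, 0, 0.004]
    - [-0.002, 0.04, 0.001, 0, 0, 0.004]
    - [-0.003, 0.06, 0.001, 0, 0, 0.004]
    - [-0.003, 0.075, 0.001, 0, 0, 0.004]
    - [-0.003, 0.085, 0.001, 0, 0, 0.004]
    - [-0.003, 0.092, 0.001, 0, 0, 0.004]
    - [-0.003, 0.095, 0.001, 0, 0, 0.004]
    - [-0.003, 0.095, 0.001, 0, 0, 0.004]

```text
t: 25.3
tcp_pos: [0.4738, 0.2065, 0.0255]
tool_rot: [0.707, -0.037, 0.037, -0.706]
force: [0.6, 0.2, 0.7]
finger_gap: 0.379
```

```bash
python3 - <<'E'
from h import *
st()
save('scene','s15.png')
crop(cv2.imread('pics/s15.png'),330,210,120,120,5,'s15c.png')
E
```

```text
t25.3 p [0.4738 0.2065 0.0255] phi 84.0 tilt 0.09 F [0.6 0.2 0.7] gap 32.4mm q [ 0.2   0.73  1.85 -0.    0.57 -1.27]
```

View pics/s15c.png

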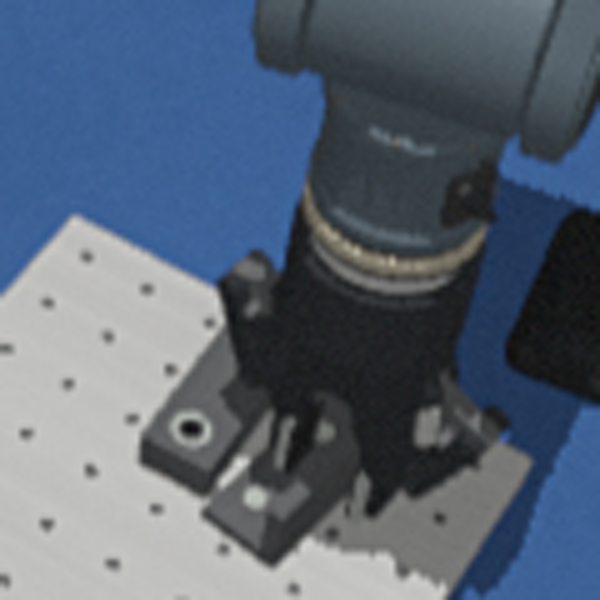

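>>> play_rows:
  deltas:
    - [0, 0, 0, 0, 0, 0]
    - [0, 0, 0, 0, 0, 0]
    - [0, 0, 0, 0, 0, 0]
    - [0, 0, 0, 0, 0, 0]
    - [0, 0, 0, 0, 0, 0]
  gripper: 0.0
  force: 60

```text
t: 25.85
tcp_pos: [0.4739, 0.2067, 0.026]
tool_rot: [0.707, -0.037, 0.037, -0.706]
force: [0.4, -0.0, 5.2]
finger_gap: 0.082
```

>>> play_rows:
  deltas:
    - [0, -0.01, 0, 0, 0, 0]
    - [0, -0.03, 0, 0, 0, 0]
    - [0, -0.06, 0, 0, 0, 0]
    - [0, -0.09, 0, 0, 0, 0]
    - [0, -0.12, 0, 0, 0, 0]
    - [0, -0.12, 0, 0, 0, 0]
    - [0, -0.12, 0, 0, 0, 0]

```text
t: 26.55
tcp_pos: [0.4734, 0.2067, 0.1457]
tool_rot: [0.707, -0.037, 0.037, -0.706]
force: [-0.2, 0.6, -2.5]
finger_gap: 0.08
```

```bash
python3 - <<'E'
from h import *
st()
save('scene','s16.png')
crop(cv2.imread('pics/s16.png'),330,170,120,120,5,'s16c.png')
to([.504,.422,.13],91.5)
E
```

```text
t26.6 p [0.4734 0.2067 0.1457] phi 84.0 tilt 0.09 F [-0.2  0.6 -2.5] gap 6.8mm q [ 0.2   0.51  1.79 -0.    0.85 -1.27]
to [0.009, 0.014, 0.218, 0.002, -0.131, -0.003] dist 0.218 turn 7.5deg q6 now -1.27
```

View pics/s16c.png

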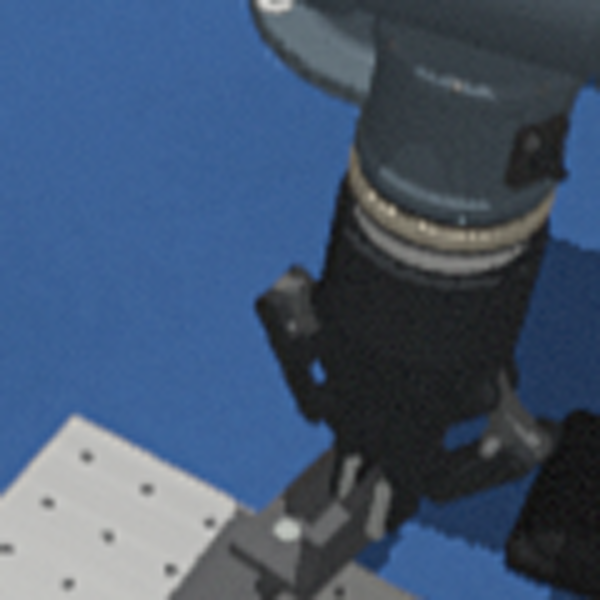

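>>> play_rows:
  deltas:
    - [0, 0, 0.01, 0, -0.005, 0]
    - [0.001, 0, 0.035, 0, -0.02, 0]
    - [0.003, 0, 0.065, 0, -0.04, 0]
    - [0.004, 0, 0.095, 0, -0.06, 0]
    - [0.005, 0.004, 0.125, 0, -0.08, 0]
    - [0.006, 0.008, 0.155, 0, -0.1, 0]
    - [0.007, 0.012, 0.18, 0, -0.115, 0]
    - [0.008, 0.014, 0.2, 0, -0.125, 0]
    - [0.009, 0.014, 0.212, 0.002, -0.131, 0]
    - [0.009, 0.014, 0.218, 0.002, -0.131, -0.003]
    - [0.009, 0.014, 0.218, 0.002, -0.131, -0.003]
    - [0.009, 0.014, 0.218, 0.002, -0.131, -0.003]

```text
t: 27.8
tcp_pos: [0.505, 0.4217, 0.1306]
tool_rot: [0.707, 0.009, -0.009, -0.707]
force: [0.2, -0.0, -1.9]
finger_gap: 0.079
```

```bash
python3 - <<'E'
from h import *
st()
save('scene','s17.png')
crop(cv2.imread('pics/s17.png'),400,200,150,240,2.5,'s17c.png')
to([.504,.422,.021],91.5)
E
```

```text
t27.8 p [0.505  0.4217 0.1306] phi 91.5 tilt 0.07 F [ 0.2 -0.  -1.9] gap 6.8mm q [ 0.53  0.69  1.43 -0.    1.02 -1.07]
to [-0.001, 0.11, 0.0, 0.001, -0.001, 0.001] dist 0.110 turn 0.1deg q6 now -1.07
```

View pics/s17c.png

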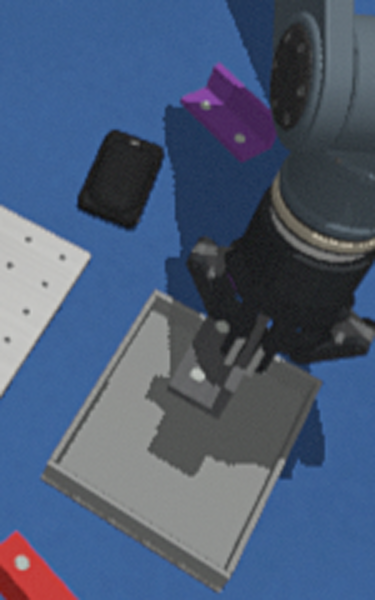

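>>> play_rows:
  deltas:
    - [-0.001, 0.015, 0, 0, 0, 0]
    - [-0.001, 0.035, 0, 0, 0, 0]
    - [-0.001, 0.055, 0, 0, 0, 0]
    - [-0.001, 0.075, 0, 0, 0, 0]
    - [-0.001, 0.09, 0, 0, 0, 0]
    - [-0.001, 0.1, 0, 0, 0, 0]
    - [-0.001, 0.106, 0, 0, 0, 0]
    - [-0.001, 0.109, 0, 0, 0, 0]
    - [-0.001, 0.111, 0, 0, 0, 0]
    - [-0.001, 0.112, 0, 0, 0, 0]
    - [-0.001, 0.112, 0, 0, 0, 0]

```text
t: 28.95
tcp_pos: [0.5049, 0.4228, 0.0195]
tool_rot: [-0.707, -0.01, 0.008, 0.707]
force: [0.3, 0.6, -2.1]
finger_gap: 0.085
```

>>> play_rows:
  deltas:
    - [0, 0.001, 0, 0, 0, 0]
    - [0, 0.002, 0, 0, 0, 0]
    - [0, 0.002, 0, 0, 0, 0]

```text
t: 29.25
tcp_pos: [0.505, 0.4229, 0.019]
tool_rot: [-0.707, -0.01, 0.008, 0.707]
force: [-0.9, -1.3, 7.1]
finger_gap: 0.078
```

Contact. Releasing with a small opening, then lifting.

>>> play_rows:
  deltas:
    - [0, 0, 0, 0, 0, 0]
    - [0, 0, 0, 0, 0, 0]
    - [0, 0, 0, 0, 0, 0]
    - [0, 0, 0, 0, 0, 0]
  gripper: 0.03

```text
t: 29.65
tcp_pos: [0.5046, 0.4226, 0.0168]
tool_rot: [-0.707, -0.01, 0.009, 0.707]
force: [0.2, 0.1, -0.7]
finger_gap: 0.348
```

>>> play_rows:
  deltas:
    - [0, -0.02, 0, 0, 0, 0]
    - [0, -0.05, 0, 0, 0, 0]
    - [0, -0.09, 0, 0, 0, 0]
    - [0, -0.13, 0, 0, 0, 0]
    - [0, -0.16, 0, 0, 0, 0]
    - [0, -0.16, 0, 0, 0, 0]
    - [0, -0.16, 0, 0, 0, 0]

```text
t: 30.35
tcp_pos: [0.5044, 0.4226, 0.1776]
tool_rot: [-0.707, -0.01, 0.008, 0.707]
force: [0.1, 0.4, 0.4]
finger_gap: 0.354
```

```bash
python3 - <<'E'
from h import *
st()
save('scene','s18.png');save('top','t18.png')
crop(cv2.imread('pics/s18.png'),330,230,220,220,2.7,'s18c.png')
crop(cv2.imread('pics/s18.png'),350,265,70,65,10,'s18d.png')
to([.4628,.1426,.12],92.4)
E
```

```text
t30.4 p [0.5044 0.4226 0.1776] phi 91.5 tilt 0.19 F [0.1 0.4 0.4] gap 30.2mm q [ 0.53  0.63  1.4  -0.    1.11 -1.07]
to [-0.048, 0.056, -0.278, 0.001, -0.016, -0.001] dist 0.288 turn 0.9deg q6 now -1.07
```

View pics/s18c.png

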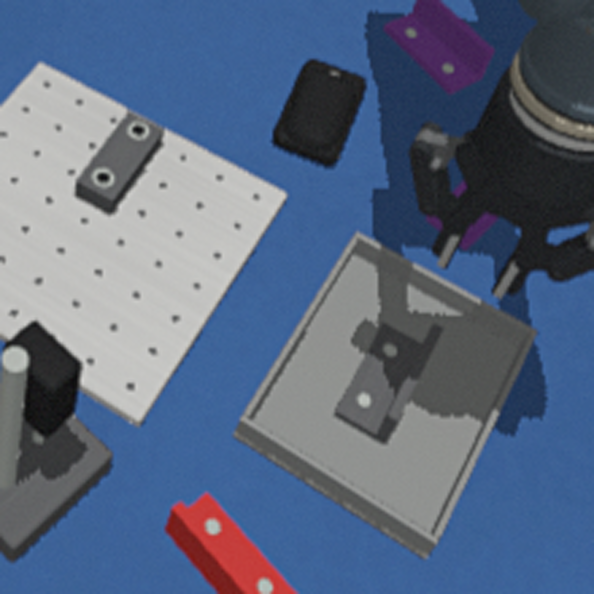

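View pics/s18d.png

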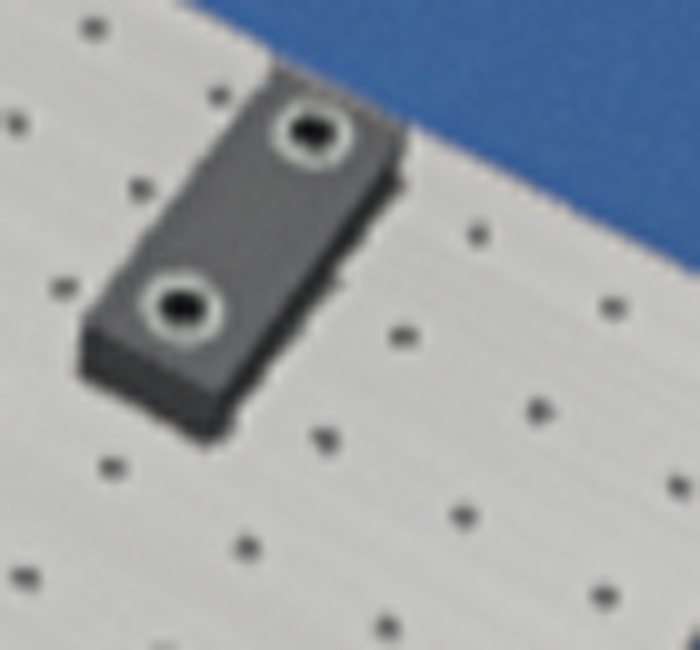

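The bracket stands on its foot in the middle of the tray (crop 390,375). The second block still has its holes at the same pixels as before. I'll go to the block.

>>> play_rows:
  deltas:
    - [-0.006, 0, -0.035, 0, 0, 0]
    - [-0.013, 0, -0.075, 0, 0, 0]
    - [-0.02, 0, -0.115, 0, -0.01, 0]
    - [-0.027, 0.01, -0.155, 0, -0.01, 0]
    - [-0.034, 0.02, -0.195, 0, -0.016, 0]
    - [-0.04, 0.035, -0.23, 0, -0.016, 0]
    - [-0.045, 0.05, -0.26, 0, -0.016, 0]
    - [-0.048, 0.056, -0.278, 0, -0.016, 0]
    - [-0.048, 0.056, -0.278, 0, -0.016, 0]
    - [-0.048, 0.056, -0.278, 0, -0.016, 0]
  gripper: 0.056

```text
t: 31.45
tcp_pos: [0.4632, 0.1432, 0.1198]
tool_rot: [-0.707, -0.014, 0.015, 0.707]
force: [-0.6, 0.4, 0.1]
finger_gap: 0.655
```

```bash
python3 - <<'E'
from h import *
st()
to([.4628,.1426,.013],92.4)
E
```

```text
t31.4 p [0.4632 0.1432 0.1198] phi 92.3 tilt 0.03 F [-0.6  0.4  0.1] gap 56.0mm q [ 0.07  0.52  1.88  0.    0.74 -1.54]
to [-0.0, 0.107, -0.001, -0.0, -0.001, -0.0] dist 0.107 turn 0.1deg q6 now -1.54
```

>>> play_rows:
  deltas:
    - [0, 0.02, 0, 0, 0, 0]
    - [0, 0.04, -0.001, 0, 0, 0]
    - [0, 0.06, -0.001, 0, 0, 0]
    - [0, 0.08, -0.001, 0, 0, 0]
    - [0, 0.093, -0.001, 0, 0, 0]
    - [0, 0.1, -0.001, 0, 0, 0]
    - [0, 0.104, -0.001, 0, 0, 0]
    - [0, 0.104, -0.001, 0, 0, 0]
    - [0, 0.104, -0.001, 0, 0, 0]

```text
t: 32.35
tcp_pos: [0.4643, 0.1427, 0.0172]
tool_rot: [-0.707, -0.016, 0.014, 0.707]
force: [-0.5, -0.3, -0.8]
finger_gap: 0.649
```

>>> play_rows:
  deltas:
    - [0, 0, 0, 0, 0, 0]
    - [0, 0, 0, 0, 0, 0]
    - [0, 0, 0, 0, 0, 0]
    - [0, 0, 0, 0, 0, 0]
    - [0, 0, 0, 0, 0, 0]
  gripper: 0.02

```text
t: 32.85
tcp_pos: [0.4644, 0.1425, 0.0177]
tool_rot: [-0.707, -0.016, 0.014, 0.707]
force: [-1.4, 0.9, 6.2]
finger_gap: 0.403
```

>>> play_rows:
  deltas:
    - [0, -0.01, 0, 0, 0, 0]
    - [0, -0.03, 0, 0, 0, 0]
    - [0, -0.06, 0, 0, 0, 0]
    - [0, -0.1, 0, 0, 0, 0]
    - [0, -0.14, 0, 0, 0, 0]
    - [0, -0.18, 0, 0, 0, 0]
    - [0, -0.2, 0, 0, 0, 0]
    - [0, -0.2, 0, 0, 0, 0]
    - [0, -0.2, 0, 0, 0, 0]

```text
t: 33.75
tcp_pos: [0.4627, 0.1422, 0.2166]
tool_rot: [-0.707, -0.015, 0.014, 0.707]
force: [0.0, 0.3, -2.9]
finger_gap: 0.409
```

```bash
python3 - <<'E'
from shelf import *
st()
p=sh(1.745,.004,.030); print(p)
to([*p,.16],15.1)
save('scene','s19.png');save('top','t19.png')
im=cv2.imread('pics/s19.png'); crop(im,180,90,270,220,3,'s19c.png')
crop(cv2.imread('pics/t19.png'),340,180,120,120,5,'t19c.png')
E
```

```text
t33.8 p [0.4627 0.1422 0.2166] phi 92.4 tilt 0.08 F [ 0.   0.3 -2.9] gap 34.9mm q [ 0.07  0.36  1.8   0.    0.98 -1.55]
[ 0.49599258 -0.17829393]
to [0.02, 0.057, -0.322, -0.001, 1.349, 0.001] dist 0.327 turn 77.3deg q6 now -1.55
```

View pics/s19c.png

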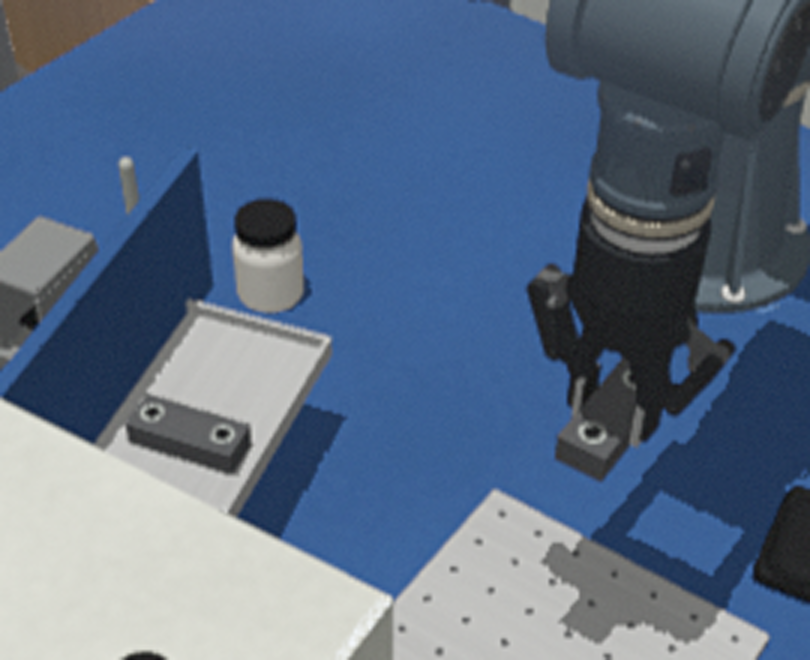

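View pics/t19c.png

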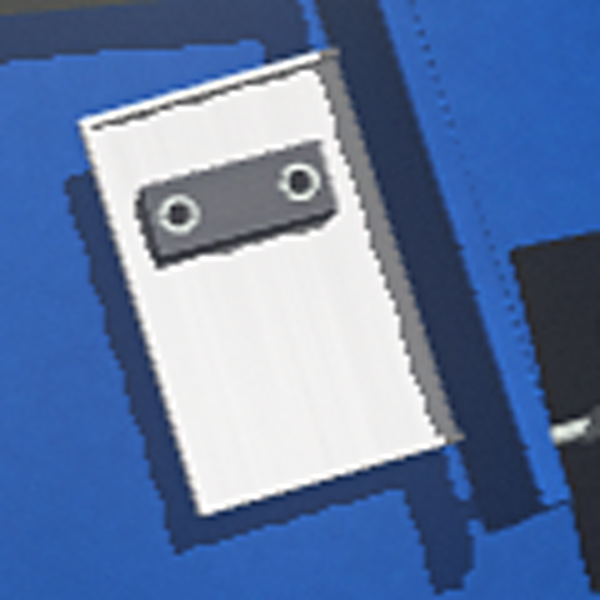

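>>> play_rows:
  deltas:
    - [0.001, 0, -0.012, 0, 0.05, 0]
    - [0.002, 0, -0.035, 0, 0.15, 0]
    - [0.004, 0, -0.065, 0, 0.28, 0]
    - [0.006, 0, -0.1, 0, 0.42, 0]
    - [0.009, 0, -0.135, 0, 0.56, 0]
    - [0.011, 0, -0.17, 0, 0.7, 0]
    - [0.013, 0, -0.205, 0, 0.84, 0]
    - [0.015, 0, -0.24, 0, 0.98, 0]
    - [0.017, 0.005, -0.27, 0, 1.12, 0]
    - [0.019, 0.015, -0.295, 0, 1.24, 0]
    - [0.02, 0.03, -0.313, 0, 1.32, 0]
    - [0.02, 0.045, -0.322, 0, 1.349, 0]

```text
t: 35.05
tcp_pos: [0.4968, -0.1812, 0.17]
tool_rot: [-0.56, 0.431, -0.432, 0.56]
force: [-0.2, 0.9, -1.7]
finger_gap: 0.407
```

>>> play_rows:
  deltas:
    - [0, 0, 0, 0, 0, 0]
    - [0, 0, 0, 0, 0, 0]
    - [0, 0, 0, 0, 0, 0]

```text
t: 35.35
tcp_pos: [0.497, -0.1782, 0.1718]
tool_rot: [-0.561, 0.429, -0.43, 0.562]
force: [-0.3, -0.3, -1.5]
finger_gap: 0.408
```

```bash
python3 - <<'E'
from shelf import *
st()
p=sh(1.745,.004,.030)
to([*p,.094],15.1)
save('scene','s20.png')
im=cv2.imread('pics/s20.png'); crop(im,180,110,160,150,4,'s20c.png')
E
```

```text
t35.4 p [ 0.497  -0.1782  0.1718] phi 15.1 tilt 0.10 F [-0.3 -0.3 -1.5] gap 34.8mm q [-0.56  0.48  1.74  0.    0.92 -0.82]
to [-0.0, 0.078, -0.001, -0.002, 0.001, -0.0] dist 0.078 turn 0.1deg q6 now -0.82
```

View pics/s20c.png

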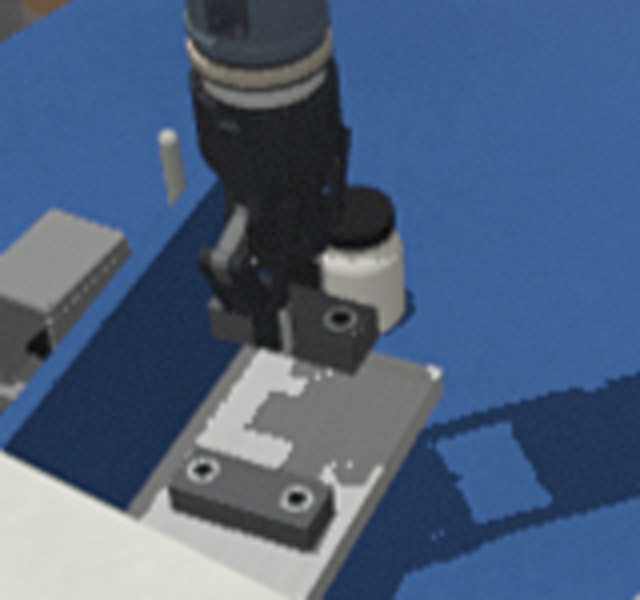

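>>> play_rows:
  deltas:
    - [0, 0.015, -0.001, -0.002, 0, 0]
    - [0, 0.035, -0.001, -0.002, 0, 0]
    - [0, 0.05, -0.001, -0.002, 0, 0]
    - [0, 0.062, -0.001, -0.002, 0, 0]
    - [0, 0.07, -0.001, -0.002, 0, 0]
    - [0, 0.075, -0.001, -0.002, 0, 0]
    - [0, 0.078, -0.001, -0.002, 0, 0]
    - [0, 0.079, -0.001, -0.002, 0, 0]
    - [0, 0.079, -0.001, -0.002, 0, 0]

```text
t: 36.3
tcp_pos: [0.4966, -0.1789, 0.093]
tool_rot: [0.561, -0.43, 0.43, -0.561]
force: [-0.7, -0.4, -2.4]
finger_gap: 0.404
```

>>> play_rows:
  deltas:
    - [0, 0.001, 0, 0, 0, 0]
    - [0, 0.002, 0, 0, 0, 0]
    - [0, 0.002, 0, 0, 0, 0]

```text
t: 36.6
tcp_pos: [0.4967, -0.1792, 0.0927]
tool_rot: [0.562, -0.429, 0.43, -0.561]
force: [-2.6, 0.9, 9.6]
finger_gap: 0.404
```

>>> play_rows:
  deltas:
    - [0, 0, 0, 0, 0, 0]
    - [0, 0, 0, 0, 0, 0]
    - [0, 0, 0, 0, 0, 0]
    - [0, 0, 0, 0, 0, 0]
  gripper: 0.05

```text
t: 37.0
tcp_pos: [0.4964, -0.1788, 0.0906]
tool_rot: [0.561, -0.43, 0.43, -0.561]
force: [0.8, -0.2, 0.1]
finger_gap: 0.581
```

>>> play_rows:
  deltas:
    - [0, -0.02, 0, 0, 0, 0]
    - [0, -0.05, 0, 0, 0, 0]
    - [0, -0.09, 0, 0, 0, 0]
    - [0, -0.13, 0, 0, 0, 0]
    - [0, -0.17, 0, 0, 0, 0]
    - [0, -0.2, 0, 0, 0, 0]
    - [0, -0.22, 0, 0, 0, 0]
    - [0, -0.22, 0, 0, 0, 0]

```text
t: 37.8
tcp_pos: [0.498, -0.1796, 0.3138]
tool_rot: [-0.561, 0.427, -0.432, 0.562]
force: [0.3, 0.3, 0.3]
finger_gap: 0.583
```

```bash
python3 - <<'E'
from shelf import *
st()
print(hand(1.745)); to([.449,-.312,.31],87); to([.449,-.312,.31],95)
save('scene','s21.png')
im=cv2.imread('pics/s21.png'); cv2.imwrite('pics/s21b.png',im)
crop(im,180,110,160,150,4,'s21c.png')
E
```

```text
t37.8 p [ 0.498  -0.1796  0.3138] phi 15.1 tilt 0.43 F [0.3 0.3 0.3] gap 49.8mm q [-0.56  0.3   1.57 -0.    1.26 -0.82]
[ 0.44506732 -0.31215437]
to [0.115, 0.004, -0.082, -0.001, -1.254, 0.008] dist 0.141 turn 71.9deg q6 now -0.82
to [0.115, 0.004, -0.082, -0.0, -1.394, 0.008] dist 0.141 turn 79.9deg q6 now -0.82
```

View pics/s21c.png

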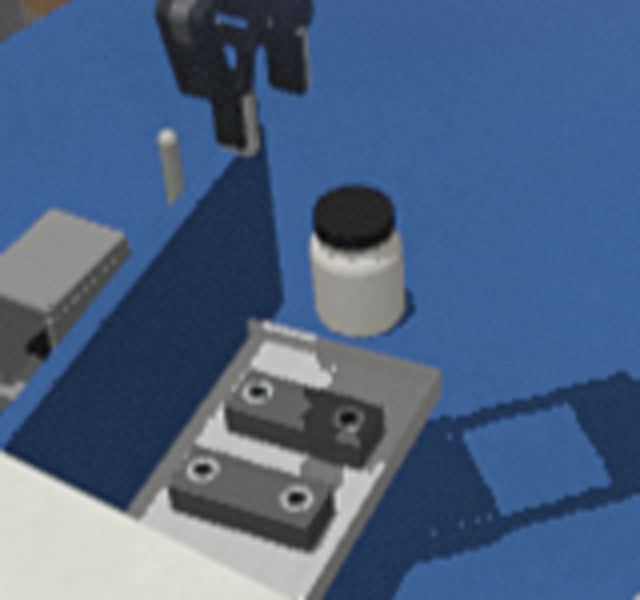

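View pics/s21.png

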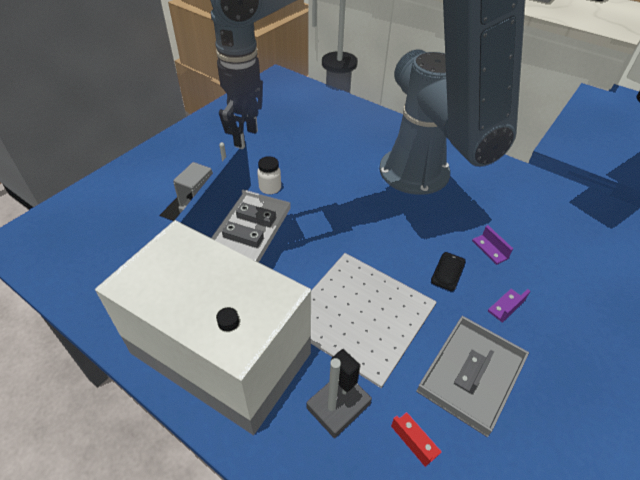

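>>> play_rows:
  deltas:
    - [0.009, 0, -0.006, 0, -0.1, 0]
    - [0.018, 0, -0.013, 0, -0.21, 0]
    - [0.028, 0, -0.02, 0, -0.32, 0]
    - [0.038, 0.004, -0.027, 0, -0.43, 0]
    - [0.049, 0.004, -0.035, 0, -0.54, 0]
    - [0.06, 0.004, -0.042, 0, -0.66, 0]
    - [0.071, 0.004, -0.05, 0, -0.78, 0]
    - [0.082, 0.004, -0.058, 0, -0.9, 0.004]
    - [0.093, 0.004, -0.066, 0, -1.02, 0.008]
    - [0.104, 0.004, -0.074, 0, -1.14, 0.008]
    - [0.114, 0.004, -0.081, 0, -1.24, 0.008]
    - [0.115, 0.004, -0.082, -0.001, -1.254, 0.008]
  gripper: 0.028

```text
t: 39.05
tcp_pos: [0.4461, -0.3116, 0.3045]
tool_rot: [-0.705, 0.022, -0.016, 0.709]
force: [-0.3, 0.1, 0.5]
finger_gap: 0.326
```

>>> play_rows:
  deltas:
    - [0, 0, 0, 0, 0, 0]
    - [0, 0, 0, 0, 0, 0]
    - [0, 0, 0, 0, 0, 0]

```text
t: 39.35
tcp_pos: [0.4473, -0.3104, 0.3064]
tool_rot: [-0.705, 0.021, -0.016, 0.708]
force: [-1.0, -0.3, 0.1]
finger_gap: 0.329
```

```bash
python3 - <<'E'
from shelf import *
st()
to([.448,-.3115,.235],87);to([.448,-.3115,.188],87)
save('top','t22.png'); save('scene','s22.png')
im=cv2.imread('pics/s22.png');crop(im,170,80,120,120,5,'s22c.png')
E
```

```text
t39.4 p [ 0.4473 -0.3104  0.3064] phi 87.0 tilt 0.47 F [-1.  -0.3  0.1] gap 28.1mm q [-0.81  0.34  1.53 -0.    1.28 -2.33]
to [0.001, 0.071, -0.001, -0.004, -0.001, -0.007] dist 0.071 turn 0.5deg q6 now -2.33
to [0.002, 0.118, -0.002, -0.004, -0.001, -0.007] dist 0.118 turn 0.5deg q6 now -2.33
```

View pics/s22c.png

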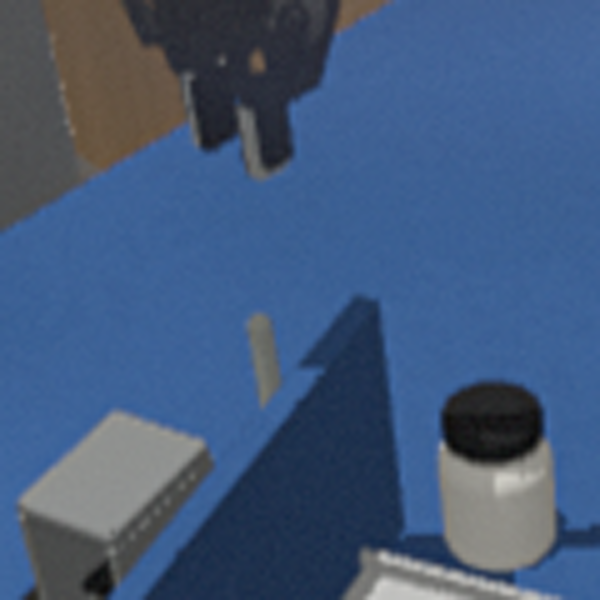

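```bash
python3 - <<'E'
from h import *
print(proj('scene',[[.448,-.3115,.222]]), unp('scene',222.1,143.6,.222))
E
```

```text
[[223.26650651 141.91897389]] [ 0.45446415 -0.30900745  0.222     ]
```

>>> play_rows:
  deltas:
    - [0.002, 0.02, -0.001, -0.004, 0, -0.007]
    - [0.003, 0.045, -0.001, -0.004, 0, -0.007]
    - [0.004, 0.065, -0.001, -0.004, 0, -0.007]
    - [0.004, 0.08, -0.001, -0.004, 0, -0.007]
    - [0.004, 0.09, -0.001, -0.004, 0, -0.007]
    - [0.004, 0.1, -0.001, -0.004, 0, -0.007]
    - [0.004, 0.11, -0.001, -0.004, 0, -0.007]
    - [0.004, 0.117, -0.001, -0.004, 0, -0.007]
    - [0.004, 0.117, -0.001, -0.004, 0, -0.007]

```text
t: 40.35
tcp_pos: [0.45, -0.3115, 0.1889]
tool_rot: [-0.707, 0.019, -0.018, 0.707]
force: [-0.3, -0.5, 1.2]
finger_gap: 0.323
```

>>> play_rows:
  deltas:
    - [0, 0, 0, 0, 0, 0]
    - [0, 0, 0, 0, 0, 0]
    - [0, 0, 0, 0, 0, 0]
    - [0, 0, 0, 0, 0, 0]
    - [0, 0, 0, 0, 0, 0]
  gripper: 0.004
  force: 40

```text
t: 40.85
tcp_pos: [0.4503, -0.3123, 0.1902]
tool_rot: [0.707, -0.018, 0.019, -0.706]
force: [-1.8, -1.2, 0.9]
finger_gap: 0.124
```

```bash
sed -i 's/-yaw; r=np/-yaw; th0=(th0+1)%(2*np.pi)-1; r=np/' arc.py; python3 arc.py -0.35 12 0.8
```

```text
t40.9 p [ 0.4503 -0.3123  0.1902] phi 87.0 tilt 0.09 F [-1.8 -1.2  0.9] gap 10.6mm q [-0.81  0.48  1.67 -0.    0.99 -2.33]
H [ 0.69301893 -0.19459163]
theta now 1.754 r 0.2697 (nom 0.2744)
[[-0.004, 0, 0.007, 0, 0.023, 0], [-0.007, 0, 0.014, 0, 0.047, 0], [-0.01, 0, 0.021, 0, 0.07, 0], [-0.014, 0, 0.028, 0, 0.093, 0], [-0.016, 0, 0.036, 0, 0.117, 0], [-0.019, 0, 0.043, 0, 0.14, 0], [-0.022, 0, 0.051, 0, 0.163, 0], [-0.024, 0, 0.058, 0, 0.187, 0], [-0.026, 0, 0.066, 0, 0.21, 0], [-0.027, 0, 0.073, 0, 0.233, 0], [-0.029, 0, 0.081, 0, 0.257, 0], [-0.03, 0, 0.089, 0, 0.28, 0]]
```

>>> play_rows:
  deltas:
    - [-0.002, 0, 0.004, 0, 0.012, 0]
    - [-0.005, 0, 0.01, 0, 0.035, 0]
    - [-0.009, 0, 0.018, 0, 0.06, 0]
    - [-0.013, 0, 0.026, 0, 0.086, 0]
    - [-0.016, 0, 0.035, 0, 0.114, 0]
    - [-0.019, 0, 0.043, 0, 0.14, 0]
    - [-0.022, 0, 0.051, 0, 0.163, 0]
    - [-0.024, 0, 0.058, 0, 0.187, 0]
    - [-0.026, 0, 0.066, 0, 0.21, 0]
    - [-0.027, 0, 0.073, 0, 0.233, 0]
    - [-0.029, 0, 0.081, 0, 0.257, 0]
    - [-0.03, 0, 0.089, 0, 0.28, 0]

```text
t: 42.05
tcp_pos: [0.424, -0.2206, 0.1901]
tool_rot: [0.697, -0.119, 0.118, -0.697]
force: [-5.5, -1.5, 5.7]
finger_gap: 0.127
```

```bash
python3 arc.py -0.4 12 0.85
```

```text
t42.0 p [ 0.424  -0.2206  0.1901] phi 70.8 tilt 0.06 F [-5.5 -1.5  5.7] gap 10.9mm q [-0.71  0.39  1.84 -0.    0.91 -1.95]
H [ 0.69301893 -0.19459163]
theta now 1.398 r 0.2703 (nom 0.2744)
[[-0.004, 0, 0.008, 0, 0.028, 0], [-0.007, 0, 0.017, 0, 0.057, 0], [-0.01, 0, 0.025, 0, 0.085, 0], [-0.013, 0, 0.034, 0, 0.113, 0], [-0.015, 0, 0.042, 0, 0.142, 0], [-0.018, 0, 0.051, 0, 0.17, 0], [-0.02, 0, 0.06, 0, 0.198, 0], [-0.021, 0, 0.069, 0, 0.227, 0], [-0.022, 0, 0.078, 0, 0.255, 0], [-0.024, 0, 0.087, 0, 0.283, 0], [-0.024, 0, 0.096, 0, 0.312, 0], [-0.025, 0, 0.105, 0, 0.34, 0]]
```

>>> play_rows:
  deltas:
    - [-0.004, 0, 0.008, 0, 0.028, 0]
    - [-0.008, 0, 0.017, 0, 0.057, 0]
    - [-0.011, 0, 0.025, 0, 0.085, 0]
    - [-0.014, 0, 0.034, 0, 0.113, 0]
    - [-0.016, 0, 0.042, 0, 0.142, 0]
    - [-0.019, 0, 0.051, 0, 0.17, 0]
    - [-0.022, 0, 0.06, 0, 0.198, 0]
    - [-0.023, 0, 0.069, 0, 0.227, 0]
    - [-0.024, 0, 0.078, 0, 0.255, 0]
    - [-0.026, 0, 0.087, 0, 0.283, 0]
    - [-0.026, 0, 0.096, 0, 0.312, 0]
    - [-0.027, 0, 0.105, 0, 0.34, 0]

```text
t: 43.25
tcp_pos: [0.4341, -0.1124, 0.1901]
tool_rot: [-0.667, 0.234, -0.235, 0.667]
force: [0.3, -2.4, 2.6]
finger_gap: 0.122
```

```bash
python3 arc.py -0.4 12 0.85
```

```text
t43.2 p [ 0.4341 -0.1124  0.1901] phi 51.2 tilt 0.10 F [ 0.3 -2.4  2.6] gap 10.4mm q [-0.5   0.36  1.91  0.    0.88 -1.4 ]
H [ 0.69301893 -0.19459163]
theta now 0.995 r 0.2716 (nom 0.2744)
[[-0.003, 0, 0.008, 0, 0.028, 0], [-0.006, 0, 0.017, 0, 0.057, 0], [-0.009, 0, 0.026, 0, 0.085, 0], [-0.011, 0, 0.035, 0, 0.113, 0], [-0.013, 0, 0.043, 0, 0.142, 0], [-0.014, 0, 0.052, 0, 0.17, 0], [-0.016, 0, 0.061, 0, 0.198, 0], [-0.017, 0, 0.07, 0, 0.227, 0], [-0.018, 0, 0.079, 0, 0.255, 0], [-0.018, 0, 0.088, 0, 0.283, 0], [-0.018, 0, 0.097, 0, 0.312, 0], [-0.018, 0, 0.106, 0, 0.34, 0]]
```

>>> play_rows:
  deltas:
    - [-0.003, 0, 0.008, 0, 0.028, 0]
    - [-0.006, 0, 0.017, 0, 0.057, 0]
    - [-0.009, 0, 0.026, 0, 0.085, 0]
    - [-0.011, 0, 0.035, 0, 0.113, 0]
    - [-0.013, 0, 0.043, 0, 0.142, 0]
    - [-0.014, 0, 0.052, 0, 0.17, 0]
    - [-0.016, 0, 0.061, 0, 0.198, 0]
    - [-0.017, 0, 0.07, 0, 0.227, 0]
    - [-0.018, 0, 0.079, 0, 0.255, 0]
    - [-0.018, 0, 0.088, 0, 0.283, 0]
    - [-0.018, 0, 0.097, 0, 0.312, 0]
    - [-0.018, 0, 0.106, 0, 0.34, 0]

```text
t: 44.45
tcp_pos: [0.485, -0.0175, 0.1901]
tool_rot: [-0.617, 0.345, -0.343, 0.618]
force: [-2.7, -0.2, 5.6]
finger_gap: 0.121
```

```bash
python3 arc.py -0.4 12 0.85; python3 - <<'E'
from h import *
save('scene','s23.png')
crop(cv2.imread('pics/s23.png'),180,110,200,200,3,'s23c.png')
E
```

```text
t44.5 p [ 0.485  -0.0175  0.1901] phi 31.8 tilt 0.11 F [-2.7 -0.2  5.6] gap 10.3mm q [-0.27  0.4   1.82  0.    0.92 -0.82]
H [ 0.69301893 -0.19459163]
theta now 0.597 r 0.2732 (nom 0.2744)
[[-0.003, 0, 0.009, 0, 0.028, 0], [-0.005, 0, 0.018, 0, 0.057, 0], [-0.007, 0, 0.026, 0, 0.085, 0], [-0.009, 0, 0.035, 0, 0.113, 0], [-0.01, 0, 0.044, 0, 0.142, 0], [-0.011, 0, 0.053, 0, 0.17, 0], [-0.012, 0, 0.062, 0, 0.198, 0], [-0.013, 0, 0.071, 0, 0.227, 0], [-0.013, 0, 0.081, 0, 0.255, 0], [-0.013, 0, 0.09, 0, 0.283, 0], [-0.013, 0, 0.099, 0, 0.312, 0], [-0.012, 0, 0.108, 0, 0.34, 0]]
```

View pics/s23c.png

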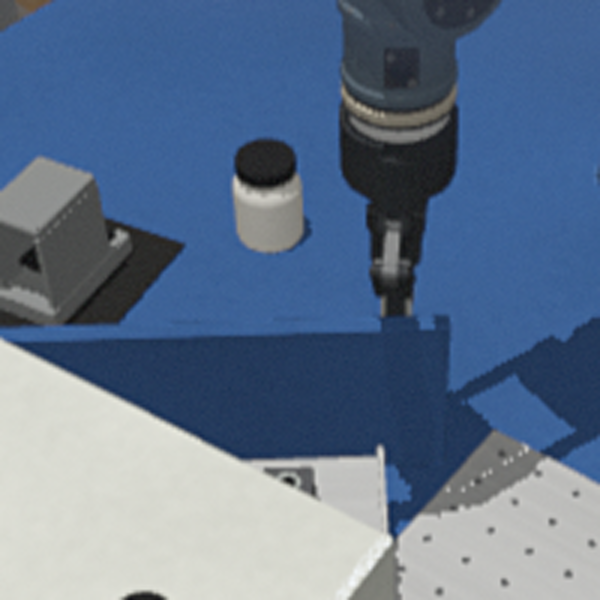

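>>> play_rows:
  deltas:
    - [-0.003, 0, 0.009, 0, 0.028, 0]
    - [-0.005, 0, 0.018, 0, 0.057, 0]
    - [-0.007, 0, 0.026, 0, 0.085, 0]
    - [-0.009, 0, 0.035, 0, 0.113, 0]
    - [-0.01, 0, 0.044, 0, 0.142, 0]
    - [-0.011, 0, 0.053, 0, 0.17, 0]
    - [-0.012, 0, 0.062, 0, 0.198, 0]
    - [-0.013, 0, 0.071, 0, 0.227, 0]
    - [-0.013, 0, 0.081, 0, 0.255, 0]
    - [-0.013, 0, 0.09, 0, 0.283, 0]
    - [-0.013, 0, 0.099, 0, 0.312, 0]
    - [-0.012, 0, 0.108, 0, 0.34, 0]

```text
t: 45.7
tcp_pos: [0.5696, 0.0508, 0.1901]
tool_rot: [-0.55, 0.445, -0.442, 0.551]
force: [-3.6, 4.1, 6.4]
finger_gap: 0.127
```

```bash
python3 arc.py -0.2 12 0.85
```

```text
t45.7 p [0.5696 0.0508 0.1901] phi 12.3 tilt 0.26 F [-3.6  4.1  6.4] gap 10.8mm q [-0.11  0.51  1.61  0.    1.03 -0.33]
H [ 0.69301893 -0.19459163]
theta now 0.198 r 0.2747 (nom 0.2744)
[[-0.001, 0, 0.004, 0, 0.014, 0], [-0.002, 0, 0.009, 0, 0.028, 0], [-0.003, 0, 0.013, 0, 0.043, 0], [-0.004, 0, 0.018, 0, 0.057, 0], [-0.005, 0, 0.022, 0, 0.071, 0], [-0.005, 0, 0.027, 0, 0.085, 0], [-0.006, 0, 0.031, 0, 0.099, 0], [-0.007, 0, 0.036, 0, 0.113, 0], [-0.007, 0, 0.041, 0, 0.128, 0], [-0.008, 0, 0.045, 0, 0.142, 0], [-0.008, 0, 0.05, 0, 0.156, 0], [-0.008, 0, 0.054, 0, 0.17, 0]]
```

>>> play_rows:
  deltas:
    - [-0.001, 0, 0.005, 0, 0.014, 0]
    - [-0.002, 0, 0.011, 0, 0.03, 0]
    - [-0.003, 0, 0.017, 0, 0.05, 0]
    - [-0.004, 0, 0.023, 0, 0.065, 0]
    - [-0.004, 0, 0.029, 0, 0.08, 0]
    - [-0.005, 0, 0.034, 0, 0.095, 0]
    - [-0.005, 0, 0.039, 0, 0.11, 0]
    - [-0.006, 0, 0.043, 0, 0.125, 0]
    - [-0.006, 0, 0.047, 0, 0.14, 0]
    - [-0.006, 0, 0.05, 0, 0.15, 0]
    - [-0.006, 0, 0.053, 0, 0.16, 0]
    - [-0.006, 0, 0.055, 0, 0.165, 0]

```text
t: 46.9
tcp_pos: [0.622, 0.0708, 0.1901]
tool_rot: [-0.511, 0.489, -0.485, 0.514]
force: [-2.1, 8.9, 5.1]
finger_gap: 0.126
```

>>> play_rows:
  deltas:
    - [0, 0, 0, 0, 0, 0]
    - [0, 0, 0, 0, 0, 0]

```text
t: 47.1
tcp_pos: [0.622, 0.0708, 0.1901]
tool_rot: [-0.511, 0.489, -0.485, 0.515]
force: [-3.1, 8.9, 4.2]
finger_gap: 0.124
```

```bash
python3 arc.py -0.02 2 0
```

```text
t47.1 p [0.622  0.0708 0.1901] phi 3.0 tilt 0.44 F [-3.1  8.9  4.2] gap 10.6mm q [-0.07  0.58  1.47  0.01  1.1  -0.12]
H [ 0.69301893 -0.19459163]
theta now -0.007 r 0.2747 (nom 0.2744)
[[-0.001, 0, 0.003, 0, 0.0, 0], [-0.001, 0, 0.005, 0, 0.0, 0]]
```

>>> play_rows:
  deltas:
    - [0.001, 0, 0.001, 0, 0, 0]
    - [0.002, 0, 0.002, 0, 0, 0]
    - [0.002, 0, 0.003, 0, 0, 0]
    - [0.002, 0, 0.003, 0, 0, 0]

```text
t: 47.5
tcp_pos: [0.6219, 0.0708, 0.19]
tool_rot: [-0.512, 0.491, -0.482, 0.514]
force: [-8.1, 12.7, 10.5]
finger_gap: 0.123
```

The door holds against its stop. Releasing and backing off.

>>> play_rows:
  deltas:
    - [0, 0, -0.003, 0, 0, 0]
    - [0, 0, -0.003, 0, 0, 0]
    - [0, 0, -0.003, 0, 0, 0]
    - [0, 0, -0.003, 0, 0, 0]
  gripper: 0.03

```text
t: 47.9
tcp_pos: [0.6239, 0.0636, 0.1894]
tool_rot: [-0.513, 0.486, -0.487, 0.513]
force: [0.0, -0.5, -0.2]
finger_gap: 0.352
```

>>> play_rows:
  deltas:
    - [0, -0.015, -0.001, 0, 0, 0]
    - [0, -0.03, -0.001, 0, 0, 0]
    - [0, -0.05, -0.001, 0, 0, 0]
    - [0, -0.08, -0.001, 0, 0, 0]
    - [0, -0.1, -0.001, 0, 0, 0]
    - [0, -0.1, -0.001, 0, 0, 0]

```text
t: 48.5
tcp_pos: [0.625, 0.0634, 0.293]
tool_rot: [-0.511, 0.484, -0.489, 0.515]
force: [-0.0, -0.2, 0.7]
finger_gap: 0.35
```

```bash
python3 - <<'E'
from h import *
st(); to([.42,-.10,.33],3)
save('scene','s24.png')
E
```

```text
t48.5 p [0.625  0.0634 0.293 ] phi 3.0 tilt 0.47 F [-0.  -0.2  0.7] gap 29.9mm q [-0.08  0.47  1.36 -0.    1.31 -0.13]
to [0.152, -0.039, -0.213, -0.008, -0.0, 0.002] dist 0.265 turn 0.5deg q6 now -0.13
```

View pics/s24.png

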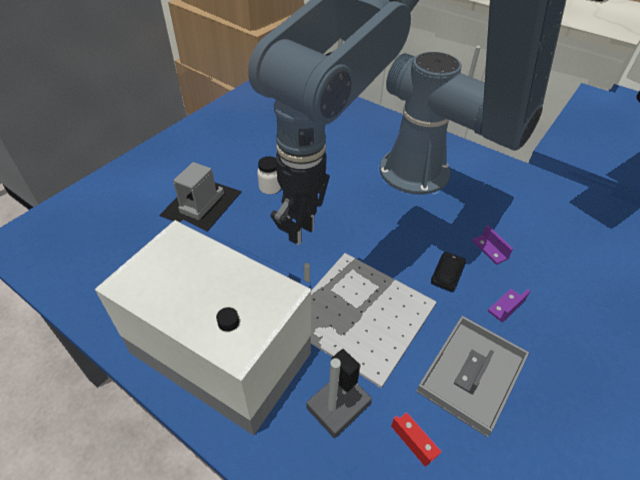

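>>> play_rows:
  deltas:
    - [0.02, -0.006, -0.03, 0, 0, 0]
    - [0.045, -0.015, -0.06, 0, 0, 0]
    - [0.075, -0.02, -0.095, 0, 0, 0]
    - [0.11, -0.025, -0.13, 0, 0, 0]
    - [0.145, -0.03, -0.16, 0, 0, 0]
    - [0.18, -0.035, -0.185, 0, 0, 0]
    - [0.22, -0.039, -0.205, 0, 0, 0]
    - [0.26, -0.039, -0.213, 0, 0, 0]
    - [0.3, -0.039, -0.213, 0, 0, 0]
    - [0.34, -0.039, -0.213, 0, 0, 0]
    - [0.36, -0.039, -0.213, 0, 0, 0]
    - [0.36, -0.039, -0.213, 0, 0, 0]

```text
t: 49.75
tcp_pos: [0.4286, -0.3089, 0.327]
tool_rot: [0.512, -0.488, 0.487, -0.512]
force: [-0.7, -0.3, -0.6]
finger_gap: 0.354
```

```bash
python3 - <<'E'
from h import *
st()
save('top','t25.png'); save('scene','s25.png')
a=cv2.imread('pics/t0.png');b=cv2.imread('pics/t25.png')
crop(np.vstack([a[140:220,255:425],b[140:220,255:425]]),0,0,170,160,3.75,'cmp.png')
crop(b,420,190,130,120,5,'mat.png')
hx=unp('top',480,240,.112);print(hx)
E
```

```text
t49.8 p [ 0.4286 -0.3089  0.327 ] phi 2.8 tilt 0.09 F [-0.7 -0.3 -0.6] gap 30.2mm q [-0.84  0.29  1.55 -0.    1.3  -0.89]
[ 0.51135813 -0.37716133  0.112     ]
```

View pics/cmp.png

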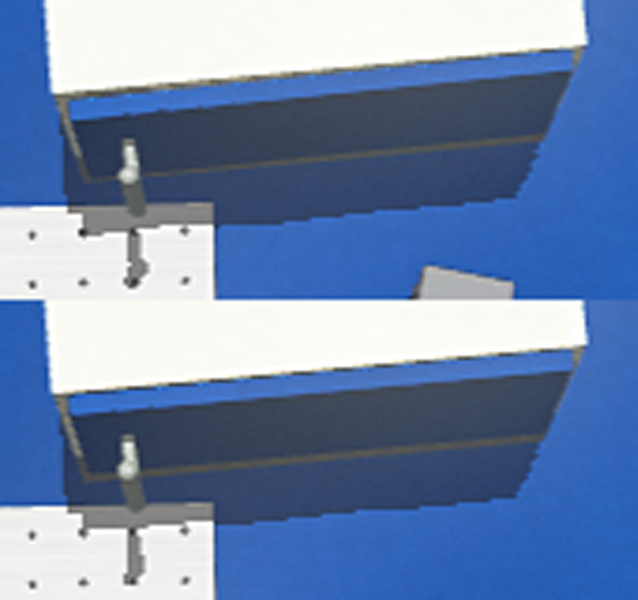

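View pics/t25.png

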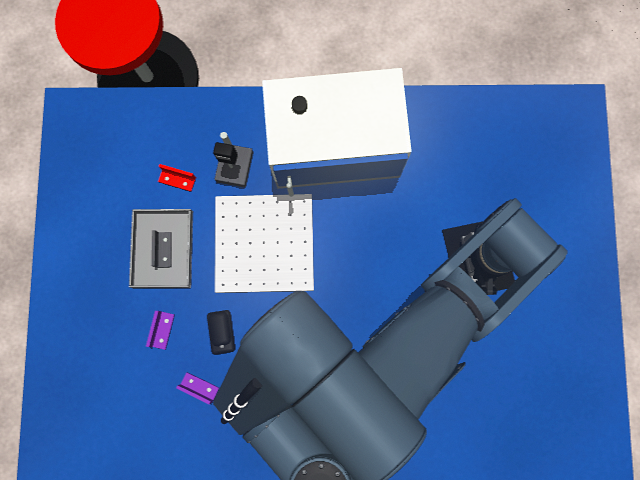

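```bash
python3 - <<'E'
from h import *
a=cv2.imread('pics/t0.png');b=cv2.imread('pics/t25.png')
crop(np.hstack([a[145:215,260:310],b[145:215,260:310]]),0,0,100,70,8,'cmp2.png')
a=cv2.imread('pics/s0.png');b=cv2.imread('pics/s25.png')
crop(np.hstack([a[240:310,270:320],b[240:310,270:320]]),0,0,100,70,8,'cmp3.png')
E
```

```text
(no output)
```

View pics/cmp2.png

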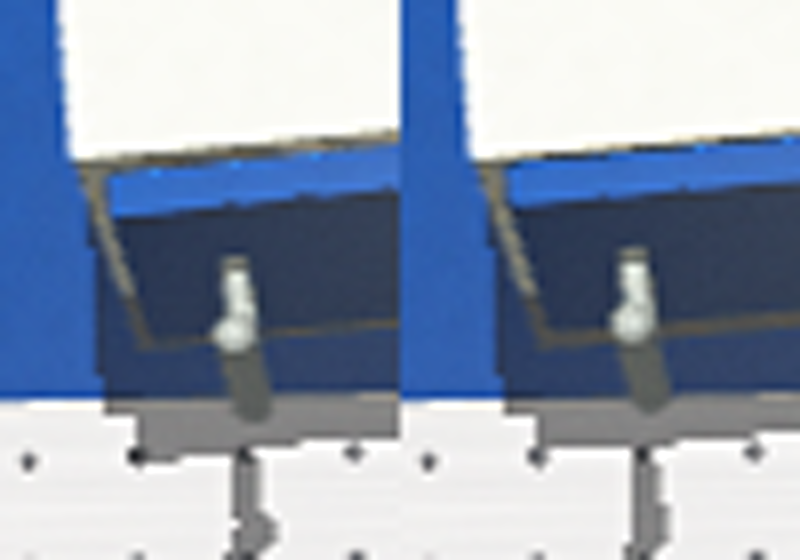

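View pics/cmp3.png

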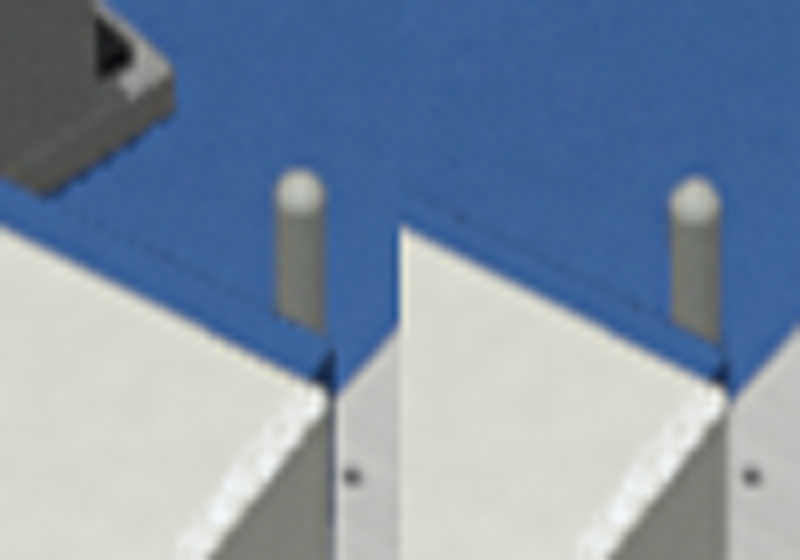

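```bash
python3 - <<'E'
from arc import *
for n,c in(('t0',(233,333)),('t25',(632-400,322))):
    p=unp('top',c[0]/8+260-.44,c[1]/8+145-.44,.222); v=p[:2]-H
    print(n,p,np.arctan2(v[1],v[0])-np.arctan2(.270,-.049)-yaw)
E
```

```text
t0 [0.61637053 0.07042426 0.222     ] 0.01300021012651055
t25 [0.6195219  0.07073046 0.222     ] 0.001695156665358924
```

I estimate the door at about 0.002 rad now, against about 0.013 rad at the start, when it stood slightly ajar. To be sure it is fully shut, I'll give the bar one gentle push with shut fingers.

```bash
python3 - <<'E'
from h import *
to([.56,.071,.30],4)
E
```

```text
to [-0.369, 0.028, 0.151, 0.002, -0.017, -0.003] dist 0.400 turn 1.0deg q6 now -0.89
```

>>> play_rows:
  deltas:
    - [-0.035, 0, 0.014, 0, 0, 0]
    - [-0.075, 0, 0.03, 0, 0, 0]
    - [-0.115, 0, 0.047, 0, 0, 0]
    - [-0.155, 0, 0.063, 0, 0, 0]
    - [-0.195, 0.005, 0.08, 0, 0, 0]
    - [-0.235, 0.01, 0.096, 0, 0, 0]
    - [-0.275, 0.015, 0.112, 0, 0, 0]
    - [-0.31, 0.02, 0.127, 0, -0.01, 0]
    - [-0.345, 0.028, 0.141, 0, -0.017, 0]
    - [-0.369, 0.028, 0.151, 0, -0.017, 0]
    - [-0.369, 0.028, 0.151, 0, -0.017, 0]
    - [-0.369, 0.028, 0.151, 0, -0.017, 0]
  gripper: 0.0

```text
t: 51.05
tcp_pos: [0.5588, 0.0714, 0.3003]
tool_rot: [0.519, -0.481, 0.481, -0.518]
force: [-0.3, 0.9, 0.2]
finger_gap: 0.003
```

>>> play_rows:
  deltas:
    - [0, 0.03, 0, 0, 0, 0]
    - [0, 0.06, 0, 0, 0, 0]
    - [0, 0.09, 0, 0, 0, 0]
    - [0, 0.11, 0, 0, 0, 0]
    - [0, 0.11, 0, 0, 0, 0]
    - [0, 0.11, 0, 0, 0, 0]

```text
t: 51.65
tcp_pos: [0.56, 0.0689, 0.191]
tool_rot: [0.517, -0.482, 0.483, -0.517]
force: [0.5, -0.4, 0.9]
finger_gap: -0.003
```

>>> play_rows:
  deltas:
    - [0, 0, 0.008, 0, 0, 0]
    - [0, 0, 0.016, 0, 0, 0]
    - [0, 0, 0.022, 0, 0, 0]
    - [0, 0, 0.028, 0, 0, 0]
    - [0, 0, 0.031, 0, 0, 0]
    - [0, 0, 0.031, 0, 0, 0]

```text
t: 52.25
tcp_pos: [0.5918, 0.0717, 0.1906]
tool_rot: [-0.517, 0.482, -0.483, 0.517]
force: [-0.2, -0.3, -0.4]
finger_gap: -0.001
```

>>> play_rows:
  deltas:
    - [0, 0, 0.002, 0, 0, 0]
    - [0, 0, 0.004, 0, 0, 0]
    - [0, 0, 0.006, 0, 0, 0]
    - [0, 0, 0.008, 0, 0, 0]
    - [0, 0, 0.008, 0, 0, 0]

```text
t: 52.75
tcp_pos: [0.5996, 0.0722, 0.1906]
tool_rot: [-0.517, 0.482, -0.483, 0.517]
force: [-0.0, 0.6, -0.4]
finger_gap: -0.002
```

>>> play_rows:
  deltas:
    - [0, 0, 0.001, 0, 0, 0]
    - [0, 0, 0.002, 0, 0, 0]
    - [0, 0, 0.003, 0, 0, 0]
    - [0, 0, 0.004, 0, 0, 0]
    - [0, 0, 0.004, 0, 0, 0]

```text
t: 53.25
tcp_pos: [0.6022, 0.0725, 0.1905]
tool_rot: [0.518, -0.482, 0.482, -0.517]
force: [-2.8, -0.4, 2.3]
finger_gap: 0.0
```

>>> play_rows:
  deltas:
    - [0, 0, 0.001, 0, 0, 0]
    - [0, 0, 0.002, 0, 0, 0]
    - [0, 0, 0.003, 0, 0, 0]
    - [0, 0, 0.003, 0, 0, 0]

```text
t: 53.65
tcp_pos: [0.6023, 0.0725, 0.1905]
tool_rot: [0.52, -0.484, 0.48, -0.515]
force: [-9.4, -1.4, 6.6]
finger_gap: 0.002
```

It is solid at the stop: the force rises and nothing moves. Backing off and retreating.

>>> play_rows:
  deltas:
    - [0, 0, -0.01, 0, 0, 0]
    - [0, 0, -0.03, 0, 0, 0]
    - [0, -0.02, -0.05, 0, 0, 0]
    - [0, -0.06, -0.06, 0, 0, 0]
    - [0.01, -0.1, -0.07, 0, 0, 0]
    - [0.04, -0.12, -0.085, 0, 0, 0]
    - [0.08, -0.13, -0.1, 0, 0, 0]
    - [0.12, -0.14, -0.11, 0, 0, 0]
    - [0.16, -0.14, -0.12, 0, 0, 0]
    - [0.2, -0.14, -0.13, 0, 0, 0]
    - [0.22, -0.14, -0.14, 0, 0, 0]
    - [0.22, -0.14, -0.14, 0, 0, 0]

```text
t: 54.85
tcp_pos: [0.4818, -0.1594, 0.3307]
tool_rot: [0.516, -0.482, 0.485, -0.516]
force: [0.1, -0.0, -0.2]
finger_gap: -0.003
```

```bash
python3 - <<'E'
from h import *
st()
save('scene','s26.png');save('top','t26.png')
b=cv2.imread('pics/t26.png'); crop(b,420,190,130,120,5,'mat.png')
E
```

```text
t54.9 p [ 0.4818 -0.1594  0.3307] phi 3.8 tilt 0.19 F [ 0.1 -0.  -0.2] gap -0.3mm q [-0.54  0.25  1.59 -0.    1.29 -0.6 ]
```

View pics/s26.png

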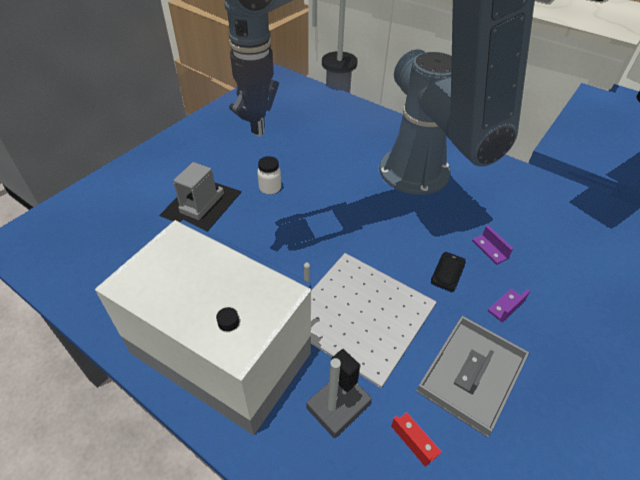

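View pics/mat.png

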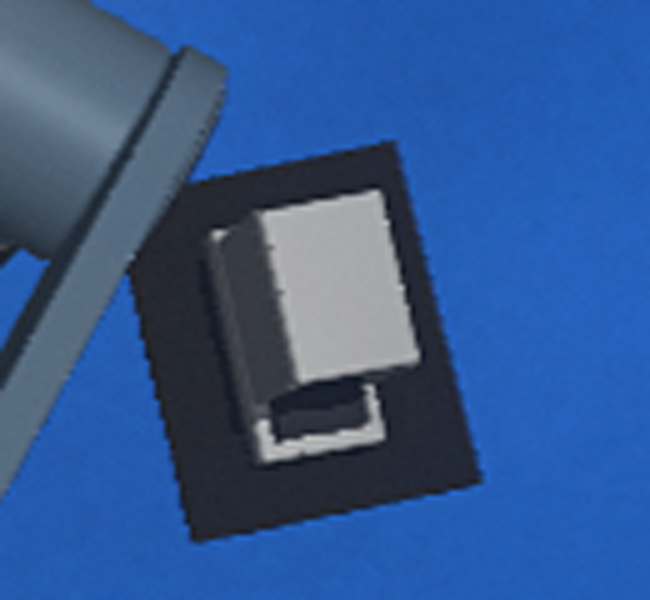

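```bash
python3 - <<'E'
from h import *
f=lambda c,z:unp('top',c[0]/5+420-.4,c[1]/5+190-.4,z)
h=[f(c,.116) for c in[(260,213),(380,190),(420,360),(298,383)]];m=np.mean(h,0)
d=h[0]-h[3];a=np.arctan2(d[1],d[0]);o=m[:2]-.012*np.array([np.cos(a),np.sin(a)])
print('origin',o,np.degrees(a))
r,s,q=[f(c,.004) for c in[(395,141),(482,482),(193,541)]]
print('mat centre',(r+q)/2)
E
```

```text
origin [ 0.48260958 -0.39525287] 10.357780444493347
mat centre [ 0.48350691 -0.39880447  0.004     ]
```

The switch is upright, within 4 mm of the mat's centre. Everything else stands as it should, so I'm handing in.

```bash
python3 - <<'E'
from h import *
print(sign_off())
E
```

```text
the job is handed in; nothing more can be done
None
```

The job is done in the order asked and handed in at about 55 s of the 210 s allowed.

- **Foot switch:** I moved it upright onto the mat. My last measurement puts its origin within about 4 mm of the mat's centre.
- **Door opening:** I swung the door to about 1.75 rad by its handle. The path kept clear of the switch, and wrist forces stayed around 10 N.
- **Blocks:** Two blocks were present. Both lie flat and side by side on the door shelf, and one was still in view at about 0.6 rad while the door was closing.
- **Bracket:** One steel bracket was present. It was knocked aside during the run, so I measured it again before picking it up. It stands on its foot in the tray. I left the purple and red look-alikes alone.
- **Door closing:** The door is shut. A final gentle push on the handle met a solid stop at about 9 N, and the image gives about 0.002 rad, which is within measuring error. The door stood slightly ajar at the start, at about 0.013 rad.
- **Bystanders:** The last pictures show the height gauge, mouse and jar where they were.
- **Not checked:** The blocks cannot be seen once the door is shut, so their final resting place inside is not confirmed by picture. No check failed or disagreed.

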